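# Assemble the sprung roller post of a tube-bending jig

## Task

Finish the roller post of the bending jig: slide the tall spacer sleeve onto the shaft until it sits on the bearing, lay the flat washer on top of it, then slip the slotted keeper block over the shaft's T-shaped head, push it straight down against the spring until it bottoms, turn it about a quarter turn and let go, so that the spring holds it locked crosswise under the head. Press gently, never harder than the weight of about 2.5 kg, and leave the other things on the bench where they are.

Things in the scene. Friction and masses are not known exactly. Their poses are not given: they have to be found in the camera images.
- post: Fixed post of the jig: steel base plate 120 x 120 x 12 mm on the bench, with an upright shaft at its centre. Origin: centre of the plate's underside, on the shaft's axis; z up; x along the shaft's T-head. No part may be pressed on it with more than 30 N (keep below 25 N).
- shaft_foot (a point): Point on the shaft's axis, 12 mm above the bench (top of the base plate). From below: round 24 mm shaft; flat shoulder with 2 mm bevel; neck 9.5 mm in diameter, 12 mm tall; T-head 22.5 mm long (post x), 10 mm wide, 8 mm thick. The shaft's height setting is not measured: the head's underside is 93 to 106 mm above the bench, the shoulder 81 to 94, the head's top 101 to 114.
- bearing_face (a point): Centre of the top face of the bearing already on the shaft (50 mm outside diameter, 14 mm tall), 50 mm above the bench when up. It rides on a greased, damped spring and can sink 22 mm: 7 N preload (it carries itself, 0.12 kg, and the stack) plus 0.55 N per mm. Pushing the keeper to the shoulder takes up to about 14 N; there it stops hard and the force jumps.
- spacer: Spacer: plain steel sleeve, 38 mm outside diameter, 26 mm bore, 22 mm tall, about 0.09 kg, standing on end on the bench. Origin: centre of its lower end; z along its axis, up.
- washer: Washer: thick flat steel ring, 50 mm outside diameter, 26 mm bore, 8 mm thick, 0.07 kg, lying flat on the bench. Origin: centre of its underside; z up.
- keeper: Keeper: aluminium block 40 x 40 mm, 29 mm tall, about 0.10 kg, right way up. Origin: centre of its underside; z up. Its lower 20 mm has a round 26 mm bore that fits over the 24 mm shaft; its upper 9 mm has a slot right through, 24.5 mm long along the keeper's x, 12 mm wide, that passes the T-head only when keeper x lies along post x (either way round).
- keeper_top (a point): Centre of the keeper's top face, over the slot. On the finished stack at rest it is 109 mm above the bench, 3 to 16 mm higher than the head's underside: push the keeper down that far (3 mm farther it meets the shoulder), then turn it towards 90 degrees from post x, either direction (over 50 is enough). Released, the spring lifts it against the head.
- hammer: Bystander: steel hammer with a wooden handle, 260 mm long, lying on the bench. Leave it alone.
- brush: Bystander: brush with a wooden handle lying on the bench. Leave it alone.
- offcut: Bystander: offcut of square steel tube, 90 x 40 x 40 mm, on the bench beyond the post. Leave it alone.
Mind the look-alikes: they are no part of the job. Leave any black look-alike of the keeper alone. Leave any turquoise look-alike of the spacer alone.

How it is judged:
On the way, in this order (a step that is already met when the one before it is completed fails the run):
1. the spacer sits on the bearing, upright on the shaft (horizontal distance between spacer and post below 0.004 m and z of spacer in the frame of post below 0.0525 m and angle between spacer's own z axis and vertical below 0.1 rad), for 0.2 s.
2. the washer lies flat on the spacer, round the shaft (horizontal distance between each of washer, spacer and post below 0.004 m and z of washer in the frame of spacer between 0.02 and 0.0245 m and angle between washer's own z axis and vertical below 0.12 rad), for 0.2 s.
At the end, for the whole second after the job is handed in: Spacer, washer, keeper stacked in this order on the bearing, each within 4 mm of the shaft's axis and touching the next; keeper upright within 7 degrees, turned over 50 degrees from the post's x axis, at rest, underside under 78.5 mm above the bench, pressed on by the head with over 1 N (horizontal distance between each of spacer, washer, keeper and post below 0.004 m and z of spacer in the frame of post below 0.0495 m and z of washer in the frame of spacer between 0.02 and 0.0245 m and z of keeper in the frame of washer between 0.006 and 0.0105 m and z of keeper in the frame of post below 0.0785 m and angle between the x axis of keeper and the x axis of post, either way round above 0.87 rad and angle between keeper's own z axis and vertical below 0.12 rad and contact force between keeper and post above 1 N and linear speed of keeper below 0.02 m/s).
It fails at once if the robot's fingers press a part onto the post with more than 30 N ((contact force between spacer and post above 30 N and contact force between the fingers and spacer above 1 N) or (contact force between washer and post above 30 N and contact force between the fingers and washer above 1 N) or ((contact force between keeper and post above 30 N or contact force between keeper and washer above 30 N) and contact force between the fingers and keeper above 1 N)).
It fails at once if the robot strikes the post with more than 30 N (contact force between the arm and post above 30 N).
It fails at once if a bystander is moved by more than 30 mm (distance of any of hammer, brush, offcut from where it was at the start of the episode above 0.03 m).
It also fails if it takes over 70 s, if anything falls off the work surface, if the arm or the gripper's body presses on something with over 40 N, if the wrist force passes 120 N, or if a joint passes its speed limit or range.

## Robot

A 6-joint arm with a two-finger parallel gripper is mounted at the origin on the work surface. World frame = base frame: x ahead of the robot, y to its left, z up, the work surface at z = 0. Lengths are in m, angles in rad, forces in N, time in s.
With the tool pointing down it reaches from about 0.275 to 0.825 m from the base axis. Payload 4.9 kg.
Tool frame: the origin (TCP) lies midway between the tips of the shut fingers; the grasp point (between the pads) lies behind it (robot.hold_point_z is the z of the grasp point in the tool frame, in m); z points along the fingers, y is the direction in which the jaws open and shut (so a half turn about z gives the same grasp; the last joint's range is limited). The gripper opens to 85 mm and grips with 20 to 120 N. Pads are 22 mm wide; open, the fingers measure 114 mm over their backs; the gripper's body (76 mm by 85 mm) begins 54 mm behind the grasp point. The pads swing forward as they close: fully open they stand 13 mm farther back than shut.
Start: joints at [1.139, 0.326, -0.193, 1.052, 0, 1.437], TCP at [0.161, 0.526, 0.202] pointing down, gripper open.
Joint ranges: [-2.65, 2.65], [-0.97, 1.79], [-1.3, 1.35], [-1.93, 2.1], [-1.47, 1.37], [-3.14, 3.14]. Speed limits (rad/s): [2.57, 2.57, 3.14, 3.14, 3.14, 3.14].

## Interface

Orientations are given as a unit quaternion [x, y, z, w].
In Python, from station import robot, vision, workorder gives the robot as it stands. The module is installed in compiled form; this text tells all that it offers.
- The arm moves only by the tool apply_moves, never from a script. Its arguments are lists of equal length, an entry for each row: "delta_pos": the shift along the world's x, y, z in m, a list of three; "turn": the turn about the world's z in rad. In form: {"delta_pos": [[tx, ty, tz], ...], "turn": [turn, ...]}. A call has 1 to 10 rows; each row shifts and turns the commanded pose from where the row before left it; what a row does not reach is not made up. A row lasts 1/10 s, in which the tool goes at most 50 mm and 8.59 degrees, less where a joint would pass 70% of its speed; a pose out of reach is approached as far as the arm can. A call is refused whole if a number of a shift passes 0.05 or a number of a turn 0.15, either way. A call with a gripper value outside its range is refused whole. "jaw" is the closure in counts, from 0 (fully open) to 255 (shut), set as the call begins (left out, the last holds). The fingers move at their own pace and stop on an object; "grip_force" is the grip in N (left out, the last holds). Time passes only in rows, so rows that do not move let the fingers close. It gives the time, the measured TCP pose, the force and the opening at its end, in the units of the state.
- robot.get_obs(): the state, without advancing time (a new reading comes with each control period).
- vision.read_camera(name): name is "scene" or "top"; returns a dict with "pixels" (480x640x3 uint8, red, green, blue), "K" (3x3 intrinsics, pixels), "R" (3x3) and "t" (3): a world point X has camera coordinates R X + t. Camera axes: x right, y down, z forward; pixel columns grow to the right and rows downward; lengths in m; the calibration is good to about 2 mm. A picture is of the moment at which its call begins. There is no depth.
- workorder.job_done(): hands the job in, once; it reports no verdict.
The state is a dict: "time": time; "joint_pos": joint angles; "qd": joint speeds; "joint_torque": joint torques, N m; "eef_pos": TCP position; "tool_rot": TCP orientation; "force": force on the tool from outside, world axes, zero at the start; "ft_torque": the same for the moment, N m; "opening": finger opening in m.
Only numpy, scipy, OpenCV 4.12 (cv2) and the standard library are available. Lean on these libraries where they do the work, as an engineer would, in place of code of your own. Each camera call takes 0.05 s, during which the arm holds its last target.

## Working session

There is one attempt and no reset: what is moved stays moved. The work goes in short steps, Python scripts to look and compute and a tool call to move; the robot and the scene stay as the last step left them, time stands still between calls to the robot, and variables do not carry over. Pictures are saved under pics/ and viewed, and the job is handed in when it is done.

Besides the shell and the picture viewer there is one more tool, called after ">>>" by a JSON object that holds its "op" and its "data", one argument or row to a line. apply_moves: Moves the arm, as the interface text tells. Its arguments: {"type":"object","properties":{"delta_pos":{"type":"array","items":{"type":"array","items":{"type":"number"}}},"turn":{"type":"array","items":{"type":"number"}},"jaw":{"type":"number"},"grip_force":{"type":"number"}},"required":["delta_pos","turn"]}

```bash
mkdir -p pics; python3 - <<'E'
from station import robot, vision, workorder
import cv2, numpy as np, pickle
print(robot.get_obs()); print(robot.hold_point_z)
d={}
for n in ("scene","top"):
    c=vision.read_camera(n); d[n]=c
    cv2.imwrite(f"pics/{n}0.png",cv2.cvtColor(c["pixels"],cv2.COLOR_RGB2BGR))
    print(n,c["K"],c["R"],c["t"],-np.array(c["R"]).T@np.array(c["t"]))
pickle.dump(d,open("c0.pkl","wb"))
E
```

```text
{'time': 0.0, 'joint_pos': array([ 1.13879825e+00,  3.26921954e-01, -1.93609223e-01,  1.05199140e+00,
        6.26349786e-06,  1.43661174e+00]), 'qd': array([ 0.00013667, -0.00089858,  0.00017059, -0.00109012, -0.0020164 ,
        0.00041987]), 'joint_torque': array([ 1.08444889e-03, -4.43396044e+01,  2.62440008e+01,  1.52837805e-02,
        1.20116806e-04, -5.22973238e-06]), 'eef_pos': array([0.16109555, 0.52520951, 0.2016042 ]), 'tool_rot': array([ 1.48357012e-01,  9.88933492e-01, -8.27897097e-04, -2.44100359e-04]), 'force': array([-0.51227203,  0.21136558,  0.21783664]), 'ft_torque': array([ 0.05024308,  0.02787701, -0.00291064]), 'opening': 0.08516183950576312}
-0.0187
scene [[489.93940375   0.         321.42022924]
 [  0.         489.93940375 236.009483  ]
 [  0.           0.           1.        ]] [[ 0.07583067  0.99692025  0.01999292]
 [ 0.60511389 -0.03007302 -0.79557073]
 [-0.79251933  0.07242665 -0.60553075]] [-0.04301438 -0.28588857  1.46762565] [ 1.33937865 -0.07201085  0.66210787]
top [[511.81495896   0.         322.01718394]
 [  0.         511.81495896 231.77570199]
 [  0.           0.           1.        ]] [[-0.02315532 -0.99962594 -0.01455385]
 [-0.98070364  0.02553896 -0.19382501]
 [ 0.19412419  0.00978493 -0.98092816]] [0.01801206 0.58821653 1.01100482] [ 0.38102267 -0.00690974  1.10599631]
```

View pics/scene0.png

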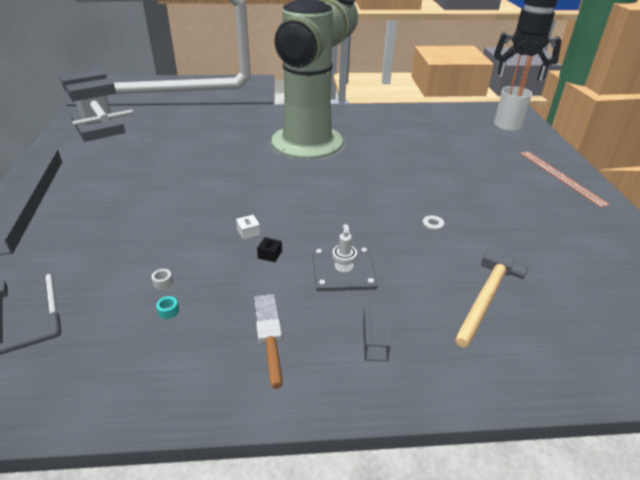

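View pics/top0.png

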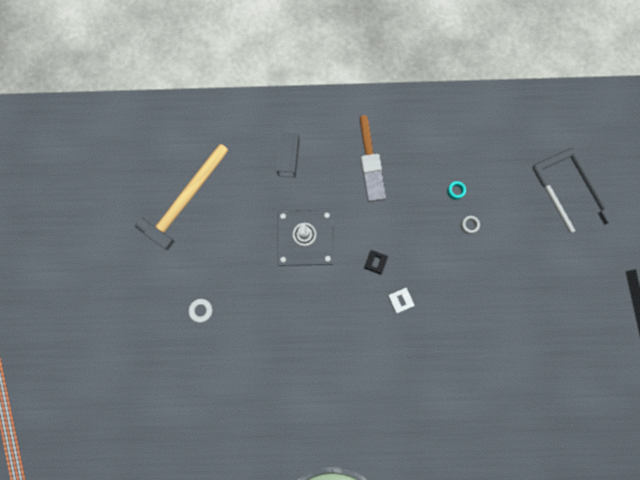

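The scene view shows the post at (344,268), white keeper (248,227), black look-alike (269,249), grey spacer (162,279), turquoise look-alike (168,307) and washer (433,222). The top view shows the post at (305,236), white keeper (401,300), black block (375,262), grey sleeve (471,224), turquoise sleeve (457,190) and washer (200,310). 

By the description, the grey sleeve, the white/aluminium block and the ring are the parts. I'll confirm that in an enlarged crop.

```bash
python3 - <<'E'
import cv2,numpy as np
t=cv2.imread("pics/top0.png"); s=cv2.imread("pics/scene0.png")
def cr(im,u,v,h=25,k=8): return cv2.resize(im[v-h:v+h,u-h:u+h],(2*h*5,2*h*5),interpolation=cv2.INTER_CUBIC)
a=np.hstack([cr(t,401,300),cr(t,468,215),cr(t,305,236)])
b=np.hstack([cr(s,252,232),cr(s,164,290),cr(s,345,245)])
cv2.imwrite("pics/crop1.png",np.vstack([a,b]))
E
```

```text
(no output)
```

View pics/crop1.png

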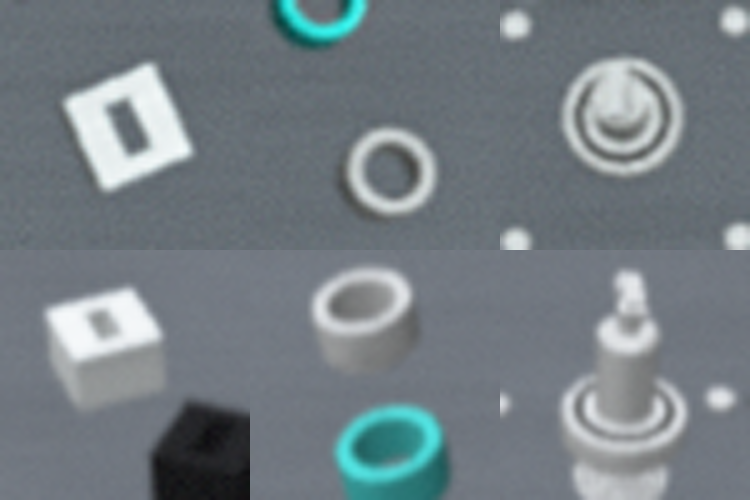

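The crops confirm the choice. The white block has a light top and an open slot (crop 1), and the grey sleeve is separate from the turquoise one. The T-head is narrow in the scene view, so its long side runs roughly along world x. Now I'll measure.

```bash
cat > h.py <<'E'
import numpy as np, cv2, pickle
def cast(c,uv,z):
    K,R,t=[np.array(c[k],float) for k in("K","R","t")]; o=-R.T@t
    d=R.T@np.linalg.inv(K)@np.array([uv[0],uv[1],1.0]); s=(z-o[2])/d[2]; return o+s*d
def proj(c,X):
    K,R,t=[np.array(c[k],float) for k in("K","R","t")]; p=K@(R@np.array(X)+t); return p[:2]/p[2]
def tri(c1,u1,c2,u2):
    P=[]
    for c in(c1,c2): P.append(np.array(c["K"])@np.c_[np.array(c["R"]),np.array(c["t"])])
    X=cv2.triangulatePoints(P[0],P[1],np.array(u1,float).reshape(2,1),np.array(u2,float).reshape(2,1)).ravel(); return X[:3]/X[3]
def wcent(im,box,thr):
    u0,v0,u1,v1=box; g=im[v0:v1,u0:u1].astype(float).mean(2); w=np.clip(g-thr,0,None)
    y,x=np.mgrid[v0:v1,u0:u1]; return np.array([(x*w).sum(),(y*w).sum()])/w.sum()
E
python3 - <<'E'
from h import *
d=pickle.load(open("c0.pkl","rb")); T,S=d["top"],d["scene"]
it,is_=T["pixels"],S["pixels"]
bt=[(283,216),(327,215),(283,260),(327,258)]; bs=[(375,282),(363,250),(322,283),(319,251)]
# scene: bolts; correspond by projecting
bb=[]
for u,v in bt:
    c=wcent(it,(u-5,v-5,u+6,v+6),150); X=cast(T,c,.013); p=proj(S,X)
    u2,v2=np.round(p).astype(int); cs=wcent(is_,(u2-6,v2-5,u2+7,v2+6),170)
    Y=tri(T,c,S,cs); bb.append(Y); print("bolt",c,X.round(4),"scene",p.round(1),cs.round(2),Y.round(4))
bb=np.array(bb); print("mean tri",bb.mean(0))
# segment bright blobs
for name,c,im,boxes in(("top",T,it,dict(spacer=(455,210,490,240),washer=(180,290,220,330),keeper=(380,280,425,320),post=(285,220,325,252))),
                 ("scene",S,is_,dict(spacer=(145,262,180,290),washer=(415,210,450,235),keeper=(230,210,265,242),post=(325,220,362,275)))):
    for k,(a,b,e,f) in boxes.items():
        g=cv2.cvtColor(im[b:f,a:e],cv2.COLOR_RGB2GRAY)
        th,m=cv2.threshold(cv2.resize(g,None,fx=8,fy=8,interpolation=cv2.INTER_CUBIC),0,255,cv2.THRESH_OTSU)
        cs,_=cv2.findContours(m,cv2.RETR_EXTERNAL,cv2.CHAIN_APPROX_NONE); q=max(cs,key=cv2.contourArea)
        q=(q.reshape(-1,2)+.5)/8-.5+[a,b]; q=q.astype(np.float32)
        el=cv2.fitEllipse(q); ra=cv2.minAreaRect(q)
        z=dict(spacer=.022,washer=.008,keeper=.029,post=.05)[k]
        print(name,k,"otsu",th,"ell",np.round(el[0],2),np.round(el[1],2),"rect",np.round(ra[0],2),np.round(ra[1],2),round(ra[2],1),"->",cast(c,el[0],z).round(4),"rect->",cast(c,ra[0],z).round(4))
        if k=="keeper" and name=="top":
            bx=cv2.boxPoints(ra); P=[cast(c,p,z)[:2] for p in bx]; print(np.round(P,4)); 
            for i in range(4): e_=P[(i+1)%4]-P[i]; print(np.hypot(*e_),np.degrees(np.arctan2(e_[1],e_[0])))
x=bb; print("post yaw", [np.degrees(np.arctan2(*(x[i]-x[j])[[1,0]])) for i,j in((0,2),(1,3))],[np.degrees(np.arctan2(*-(x[i]-x[j])[[0,1]]))for i,j in((0,1),(2,3))])
E
```

```text
bolt [282.57078987 215.62205663] [0.6357 0.0897 0.013 ] scene [369.7 279.7] [370.32 279.75] [0.6358 0.0903 0.0128]
bolt [326.54049023 214.76450512] [ 0.6351 -0.0068  0.013 ] scene [320.7 281.2] [321.65 281.37] [ 0.6352 -0.0059  0.0127]
bolt [282.70682614 259.02887981] [0.5396 0.0901 0.013 ] scene [362.9 249. ] [363.58 249.14] [0.5398 0.0908 0.0127]
bolt [327.39023081 258.09957059] [ 0.5392 -0.0062  0.013 ] scene [317.6 250.4] [318.33 250.4 ] [ 0.5393 -0.0055  0.0129]
mean tri [0.5875117  0.04240809 0.0127967 ]
top spacer otsu 147.0 ell [470.97 223.7 ] [16.81 17.89] rect [470.94 223.62] [17.12 17.5 ] 90.0 -> [ 0.6049 -0.3176  0.022 ] rect-> [ 0.6051 -0.3176  0.022 ]
top washer otsu 157.0 ell [200.02 310.09] [22.75 23.97] rect [200.06 310.12] [23.38 23.5 ] 90.0 -> [0.4351 0.2678 0.008 ] rect-> [0.435  0.2677 0.008 ]
top keeper otsu 167.0 ell [401.2  299.93] [22.76 23.59] rect [401.19 299.91] [20.47 20.09] 66.8 -> [ 0.445  -0.1579  0.029 ] rect-> [ 0.4451 -0.1579  0.029 ]
[[ 0.457  -0.1308]
 [ 0.4726 -0.1702]
 [ 0.4331 -0.1848]
 [ 0.4178 -0.1457]]
0.04237209381173443 -68.46091945853236

[... 338 characters left out ...]
83 274.84] [13.44 20.54] 77.5 -> [ 0.6103 -0.3158  0.022 ] rect-> [ 0.6099 -0.3154  0.022 ]
scene washer otsu 164.0 ell [432.94 221.62] [13.2  21.85] rect [433.   221.62] [13.38 21.62] 90.0 -> [0.4413 0.268  0.008 ] rect-> [0.4414 0.2681 0.008 ]
scene keeper otsu 176.0 ell [246.9  221.72] [13.29 23.27] rect [247.24 221.47] [12.21 21.2 ] 75.1 -> [ 0.4507 -0.1567  0.029 ] rect-> [ 0.4497 -0.156   0.029 ]
scene post otsu 155.0 ell [345.07 233.63] [11.17 18.08] rect [343.93 232.55] [17.24 12.1 ] 73.5 -> [0.5326 0.051  0.05  ] rect-> [0.5287 0.049  0.05  ]
post yaw [np.float64(-0.3290253125902457), np.float64(-0.26366126833118303)] [np.float64(-179.62445387580743), np.float64(-179.7176432033644)]
```

The bolts form a 96 mm square at z≈0.0128, consistent in both views. That puts the post at about (0.587, 0.042), yaw −0.3°. The other positions:

| Part | x, y (m) | Note |
|---|---|---|
| Spacer | (0.605, −0.318) | |
| Washer | (0.435, 0.268) | |
| Keeper | (0.445, −0.158) | slot at ~21° |

The sizes match what was given. Next I'll move to the spacer.

>>> {"op": "apply_moves", "data": {
  "delta_pos": [
    [0.022, -0.042, 0],
    [0.022, -0.042, 0],
    [0.022, -0.042, 0],
    [0.022, -0.042, 0],
    [0.022, -0.042, 0],
    [0.022, -0.042, 0],
    [0.022, -0.042, 0],
    [0.022, -0.042, 0],
    [0.022, -0.042, 0],
    [0.022, -0.042, 0]
  ],
  "turn": [0.034, 0.034, 0.034, 0.034, 0.034, 0.034, 0.034, 0.034, 0.034, 0.034],
  "jaw": 60,
  "grip_force": 20
}}

```text
time: 1.1
eef_pos: [0.3817, 0.104, 0.2024]
tool_rot: [-0.022, 1.0, 0.0, 0.0]
force: [0.9, 0.7, -0.2]
opening: 0.0656
```

>>> {"op": "apply_moves", "data": {
  "delta_pos": [
    [0.022, -0.042, 0],
    [0.022, -0.042, 0],
    [0.022, -0.042, 0],
    [0.022, -0.042, 0],
    [0.022, -0.042, -0.01],
    [0.022, -0.042, -0.01],
    [0.022, -0.042, -0.01],
    [0.022, -0.042, -0.01],
    [0.022, -0.042, -0.01],
    [0.022, -0.042, -0.01]
  ],
  "turn": [0.034, 0.034, 0.034, 0.034, 0.034, 0.034, 0.034, 0.034, 0.034, 0.034]
}}

```text
time: 2.1
eef_pos: [0.6017, -0.3158, 0.1413]
tool_rot: [-0.191, 0.982, 0.0, -0.0]
force: [0.1, -0.2, 1.0]
opening: 0.0651
```

>>> {"op": "apply_moves", "data": {
  "delta_pos": [
    [0.003, -0.002, -0.03],
    [0, 0, -0.04],
    [0, 0, -0.03],
    [0, 0, -0.02],
    [0, 0, -0.01],
    [0, 0, -0.007],
    [0, 0, 0]
  ],
  "turn": [0, 0, 0, 0, 0, 0, 0]
}}

```text
time: 2.8
eef_pos: [0.6042, -0.316, 0.005]
tool_rot: [-0.19, 0.982, 0.0, -0.0]
force: [0.2, 0.4, 0.4]
opening: 0.0653
```

```bash
python3 - <<'E'
from station import robot, vision
import cv2
print(robot.get_obs()["eef_pos"],robot.get_obs()["force"])
c=vision.read_camera("scene"); p=c["pixels"][230:330,100:230]
cv2.imwrite("pics/s1.png",cv2.resize(cv2.cvtColor(p,cv2.COLOR_RGB2BGR),None,fx=5,fy=5,interpolation=cv2.INTER_CUBIC))
E
```

```text
[ 0.60422401 -0.31602367  0.00502518] [0.15928198 0.36899373 0.42923283]
```

View pics/s1.png

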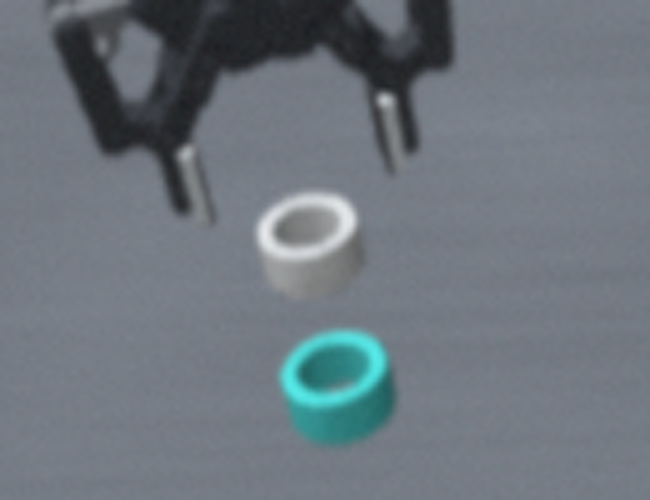

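The image shows the spacer at about (162,277) full-frame. The fingertips at about (141,274) and (179,264) look behind or above it, so I'll check that against the projection.

```bash
python3 - <<'E'
from h import *
from station import robot
d=pickle.load(open("c0.pkl","rb")); S=d["scene"]; T=d["top"]
o=robot.get_obs(); print(o["eef_pos"],o["joint_pos"])
e=o["eef_pos"]
for s in(-1,1):
  for z in (0.006,.02,.04):
    X=e+np.array([-.375,.928,0])*s*.0327+[0,0,z]; p=proj(S,X); print(s,z,p,(p-[100,230])*5)
print((proj(S,[.605,-.318,.022])-[100,230])*5)
E
```

```text
[ 0.60476838 -0.31638504  0.00594895] [-5.90024353e-01  7.34247134e-01 -3.82936985e-02  7.97500990e-01
 -3.34444554e-05 -9.72351406e-01]
-1 0.006 [144.52860181 281.78270813] [222.64300907 258.91354067]
-1 0.02 [143.07577115 276.3775601 ] [215.37885575 231.88780048]
-1 0.04 [140.95413824 268.4841832 ] [204.77069118 192.42091602]
1 0.006 [178.49206363 272.24142916] [392.46031817 211.2071458 ]
1 0.02 [177.37465221 266.88612498] [386.87326107 184.43062489]
1 0.04 [175.74373798 259.06980801] [378.71868988 145.34904007]
[299.66822693 216.04252947]
```

```bash
python3 - <<'E'
from station import robot, vision
import cv2,numpy as np
ims=[]
for n,(a,b,e,f) in dict(scene=(130,240,200,300),top=(435,190,505,250)).items():
    p=vision.read_camera(n)["pixels"][b:f,a:e]
    g=np.clip(p.astype(float)*1.8,0,255).astype(np.uint8)
    ims.append(cv2.resize(cv2.cvtColor(g,cv2.COLOR_RGB2BGR),None,fx=5.6,fy=8,interpolation=cv2.INTER_CUBIC))
cv2.imwrite("pics/s2.png",np.hstack(ims)); print(robot.get_obs()["eef_pos"])
E
```

```text
[ 0.60534413 -0.3167694   0.00681603]
```

View pics/s2.png

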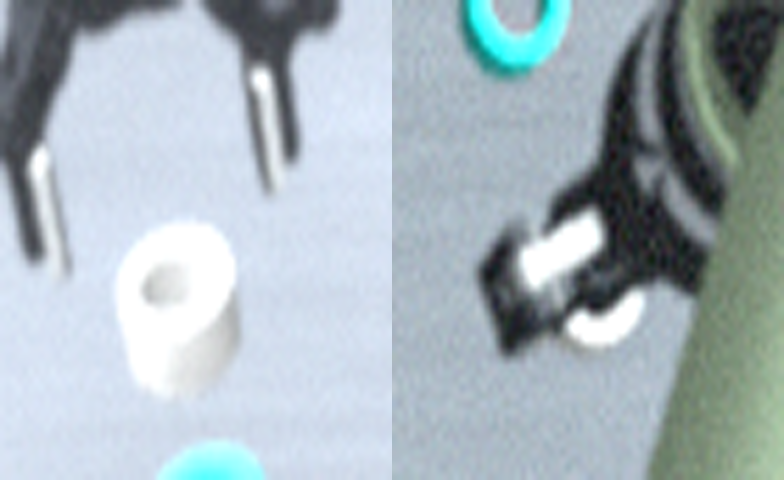

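>>> {"op": "apply_moves", "data": {
  "delta_pos": [
    [0, 0, -0.003],
    [0, 0, -0.002],
    [0, 0, 0],
    [0, 0, 0]
  ],
  "turn": [0, 0, 0, 0]
}}

```text
time: 3.35
eef_pos: [0.6043, -0.3162, 0.0004]
tool_rot: [-0.19, 0.982, 0.0, -0.0]
force: [-0.3, -0.5, -0.1]
opening: 0.0654
```

```bash
cat > look.py <<'E'
import sys,cv2,numpy as np
from station import robot, vision
# look.py out scene:u,v,h top:u,v,h
ims=[]
for a in sys.argv[2:]:
    n,s=a.split(":"); u,v,h=map(int,s.split(","))
    im=vision.read_camera(n)["pixels"]; np.save("last_"+n+".npy",im)
    p=im[v-h:v+h,u-h:u+h]; k=390/p.shape[1]
    ims.append(cv2.resize(cv2.cvtColor(np.clip(p*1.25,0,255).astype(np.uint8),cv2.COLOR_RGB2BGR),(390,390),interpolation=cv2.INTER_CUBIC))
cv2.imwrite(sys.argv[1],np.hstack(ims)); o=robot.get_obs(); print(o["time"],o["eef_pos"],o["force"].round(2),o["ft_torque"].round(3),o["opening"])
E
python3 look.py pics/s3.png scene:165,275,40 top:470,220,40
```

```text
3.45 [ 6.04406508e-01 -3.16191854e-01  4.44919263e-04] [ 0.08  0.32 -0.8 ] [ 0.02  -0.023 -0.018] 0.06538191405099741
```

View pics/s3.png

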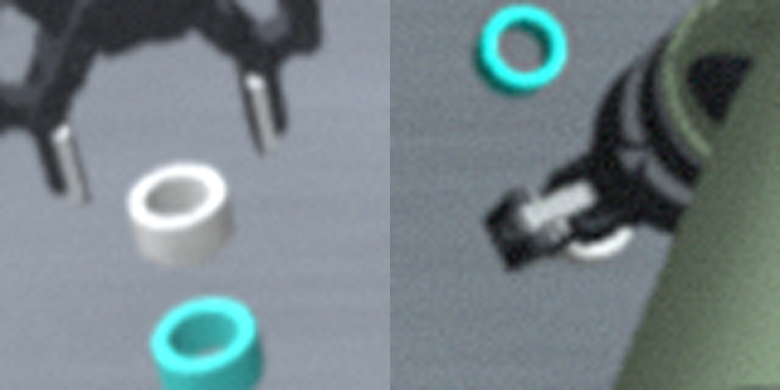

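```bash
python3 - <<'E'
from h import *
d=pickle.load(open("c0.pkl","rb")); S=d["scene"]; T=d["top"]
for z in (0,.005,.01,.015,.02,.025):
    a=cast(S,(141.8,276.4),z); b=cast(S,(180,265.8),z); print(z,a,b,(a+b)/2,np.hypot(*(a-b)[:2]))
E
```

```text
0 [ 0.5874987  -0.36043391  0.        ] [ 0.55889787 -0.28997278  0.        ] [ 0.57319828 -0.32520335  0.        ] 0.07604458134736045
0.005 [ 0.59317662 -0.35825585  0.005     ] [ 0.56479178 -0.28832681  0.005     ] [ 0.5789842  -0.32329133  0.005     ] 0.07547032007445072
0.01 [ 0.59885455 -0.35607778  0.01      ] [ 0.57068569 -0.28668084  0.01      ] [ 0.58477012 -0.32137931  0.01      ] 0.07489605880154103
0.015 [ 0.60453248 -0.35389971  0.015     ] [ 0.5765796  -0.28503487  0.015     ] [ 0.59055604 -0.31946729  0.015     ] 0.07432179752863134
0.02 [ 0.6102104  -0.35172165  0.02      ] [ 0.58247351 -0.2833889   0.02      ] [ 0.59634195 -0.31755527  0.02      ] 0.07374753625572161
0.025 [ 0.61588833 -0.34954358  0.025     ] [ 0.58836742 -0.28174293  0.025     ] [ 0.60212787 -0.31564325  0.025     ] 0.07317327498281188
```

```bash
python3 - <<'E'
from h import *
d=pickle.load(open("c0.pkl","rb")); S=d["scene"]; T=d["top"]
for z in (0,.01,.02,.03,.06): print(z,cast(T,(459.7,225.1),z), cast(T,(472,230),z))
e=np.array([.6044,-.3162,0]);j=np.array([-.375,.928,0])
for z in (0,.01,.02,.04,.06): print(z,proj(T,e+j*.0327+[0,0,z]),proj(T,e-j*.0327+[0,0,z]))
im=np.load("last_top.npy"); p=im[195:255,440:500]
cv2.imwrite("pics/t3.png",cv2.resize(cv2.cvtColor(np.clip(p*1.6,0,255).astype(np.uint8),cv2.COLOR_RGB2BGR),(600,600),interpolation=cv2.INTER_CUBIC))
E
```

```text
0 [ 0.60697741 -0.29903386  0.        ] [ 0.59529861 -0.32509205  0.        ]
0.01 [ 0.60493441 -0.29639258  0.01      ] [ 0.59336121 -0.32221517  0.01      ]
0.02 [ 0.60289141 -0.29375131  0.02      ] [ 0.59142381 -0.31933828  0.02      ]
0.03 [ 0.60084841 -0.29111003  0.03      ] [ 0.58948641 -0.3164614   0.03      ]
0.06 [ 0.59471942 -0.2831862   0.06      ] [ 0.5836742  -0.30783075  0.06      ]
0 [454.1903736  231.86898478] [480.98803708 220.24521249]
0.01 [455.28799688 230.97877659] [482.3167913  219.25629292]
0.02 [456.40513359 230.07274238] [483.6690791  218.24985858]
0.04 [458.7000664  228.21147723] [486.44680135 216.18255084]
0.06 [461.07960556 226.28159356] [489.32652937 214.03932574]
```

View pics/t3.png

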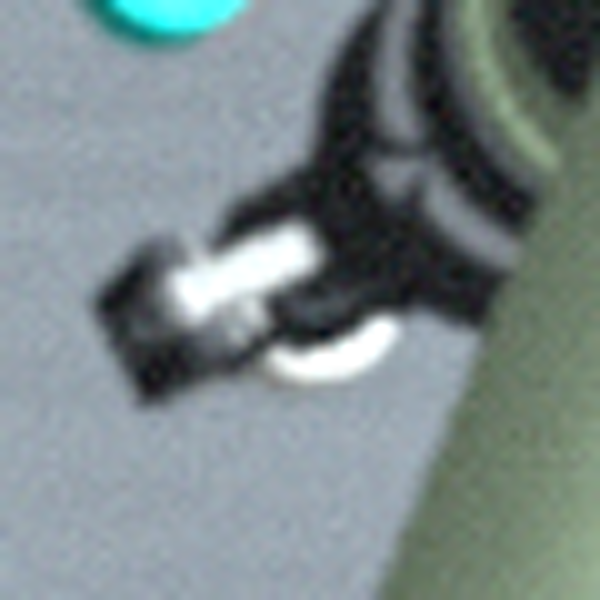

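>>> {"op": "apply_moves", "data": {
  "delta_pos": [
    [0, 0, -0.002],
    [0, 0, -0.002],
    [0, 0, 0]
  ],
  "turn": [0, 0, 0],
  "jaw": 85
}}

```text
time: 3.75
eef_pos: [0.604, -0.316, -0.0041]
tool_rot: [-0.19, 0.982, 0.0, -0.0]
force: [0.8, -0.6, 0.4]
opening: 0.057
```

```bash
python3 look.py pics/s4.png scene:165,275,40 top:470,220,40
```

```text
3.85 [ 0.60423921 -0.31608614 -0.00382844] [ 1.41 -0.28 -0.45] [ 0.014 -0.03   0.004] 0.05682141067885589
```

View pics/s4.png

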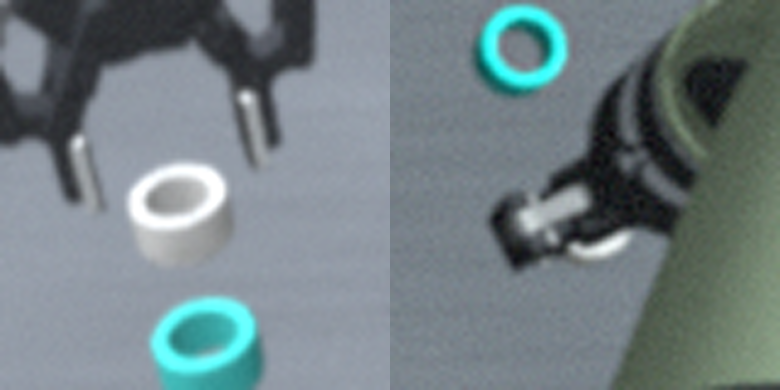

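```bash
python3 - <<'E'
from h import *
d=pickle.load(open("c0.pkl","rb")); S=d["scene"]; T=d["top"]
e=np.array([.1611,.5252,.2016]);j=np.array([.2935,.956,0])
for z in(0,.013,.03,.05,.07): print(z,[proj(S,e+s*j*.0475+[0,0,z]).round(1) for s in(-1,1)],[proj(T,e+s*j*.0475+[0,0,z]).round(1) for s in(-1,1)])
p=S["pixels"][0:110,475:585]
cv2.imwrite("pics/g0.png",cv2.resize(cv2.cvtColor(np.clip(p*1.4,0,255).astype(np.uint8),cv2.COLOR_RGB2BGR),(550,550),interpolation=cv2.INTER_CUBIC))
E
```

```text
0 [array([496.1,  91.9]), array([534.6,  95.7])] [array([ 39.1, 483.9]), array([-13.7, 467.1])]
0.013 [array([497.3,  87. ]), array([536.1,  90.7])] [array([ 34.6, 486.3]), array([-18.9, 469.1])]
0.03 [array([498.9,  80.4]), array([538. ,  84.1])] [array([ 28.6, 489.4]), array([-26. , 471.9])]
0.05 [array([500.8,  72.6]), array([540.3,  76.2])] [array([ 21.2, 493.2]), array([-34.6, 475.3])]
0.07 [array([502.7,  64.6]), array([542.7,  68.1])] [array([ 13.4, 497.3]), array([-43.8, 478.8])]
```

View pics/g0.png

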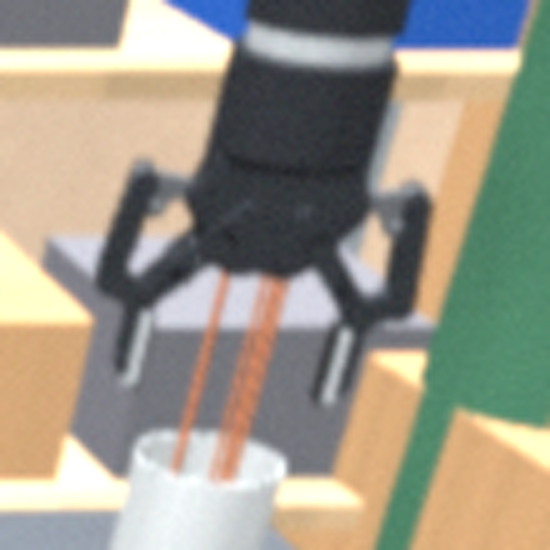

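>>> {"op": "apply_moves", "data": {
  "delta_pos": [
    [0, 0, -0.002],
    [0, 0, 0],
    [0, 0, -0.002],
    [0, 0, 0]
  ],
  "turn": [0, 0, 0, 0]
}}

```text
time: 4.25
eef_pos: [0.6042, -0.3161, -0.0079]
tool_rot: [-0.19, 0.982, 0.0, -0.0]
force: [-0.5, -0.3, 0.2]
opening: 0.0567
```

>>> {"op": "apply_moves", "data": {
  "delta_pos": [
    [0, 0, -0.002],
    [0, 0, -0.002],
    [0, 0, -0.002],
    [0, 0, -0.002],
    [0, 0, 0]
  ],
  "turn": [0, 0, 0, 0, 0]
}}

```text
time: 4.75
eef_pos: [0.6041, -0.316, -0.0161]
tool_rot: [-0.19, 0.982, 0.0, -0.0]
force: [0.8, 0.3, -0.4]
opening: 0.0569
```

```bash
python3 look.py pics/s5.png scene:165,275,40 top:470,220,40
```

```text
4.85 [ 0.60433377 -0.31615769 -0.01573849] [ 0.03 -0.45  0.25] [-0.011 -0.037  0.015] 0.057100490505749966
```

View pics/s5.png

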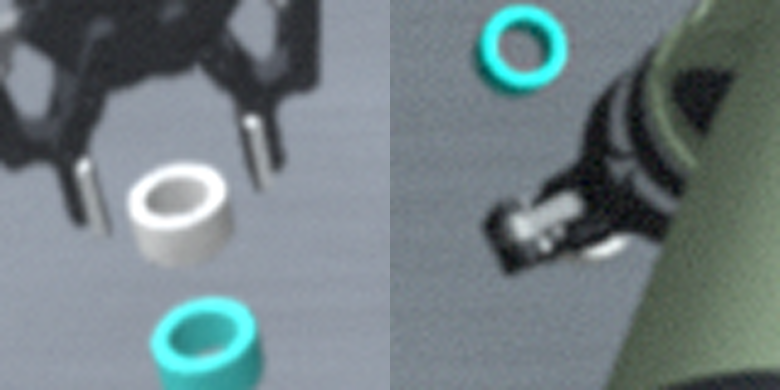

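>>> {"op": "apply_moves", "data": {
  "delta_pos": [
    [0, 0, -0.003],
    [0, 0, -0.002],
    [0, 0, -0.002],
    [0, 0, -0.001],
    [0, 0, 0]
  ],
  "turn": [0, 0, 0, 0, 0]
}}

```text
time: 5.35
eef_pos: [0.6042, -0.3161, -0.0239]
tool_rot: [-0.19, 0.982, 0.0, -0.0]
force: [-0.4, -0.7, 0.4]
opening: 0.0569
```

>>> {"op": "apply_moves", "data": {
  "delta_pos": [
    [0, 0, 0],
    [0, 0, 0],
    [0, 0, 0],
    [0, 0, 0],
    [0, 0, 0],
    [0, 0, 0]
  ],
  "turn": [0, 0, 0, 0, 0, 0],
  "jaw": 150
}}

```text
time: 5.95
eef_pos: [0.6045, -0.3163, -0.0234]
tool_rot: [-0.19, 0.982, -0.0, 0.0]
force: [-0.6, 0.2, 2.1]
opening: 0.0365
```

```bash
python3 look.py pics/s6.png scene:165,275,40 top:470,220,40
```

```text
6.05 [ 0.60450964 -0.31628398 -0.0233745 ] [-0.33 -0.07  2.17] [0.026 0.091 0.061] 0.036804861881775626
```

View pics/s6.png

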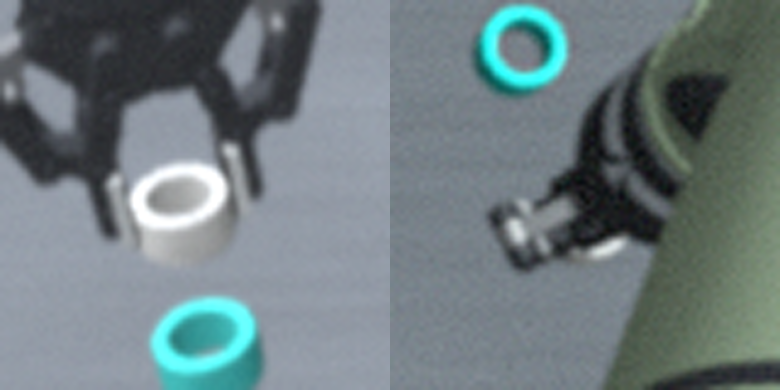

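The jaws closed on the spacer at 36.7 mm, against 38 nominal. I now know the TCP reading sits about 26 mm lower than the fingertips seen in the images, and contact confirmed it because there was no bench contact at −24 mm. I'll use that offset from here on. Next I'll regrip at 90° to centre the spacer under the tool.

>>> {"op": "apply_moves", "data": {
  "delta_pos": [
    [0, 0, 0],
    [0, 0, 0],
    [0, 0, 0],
    [0, 0, 0],
    [0, 0, 0],
    [0, 0, 0],
    [0, 0, 0],
    [0, 0, 0],
    [0, 0, 0],
    [0, 0, 0]
  ],
  "turn": [0, 0, 0, -0.1, -0.15, -0.15, -0.15, -0.15, -0.15, -0.15],
  "jaw": 85
}}

```text
time: 7.05
eef_pos: [0.6043, -0.3161, -0.0238]
tool_rot: [0.307, 0.952, 0.0, -0.0]
force: [0.1, -0.9, 0.2]
opening: 0.0568
```

>>> {"op": "apply_moves", "data": {
  "delta_pos": [
    [0, 0, 0],
    [0, 0, 0],
    [0, 0, 0],
    [0, 0, 0],
    [0, 0, 0]
  ],
  "turn": [-0.15, -0.15, -0.15, -0.12, 0]
}}

```text
time: 7.55
eef_pos: [0.6043, -0.3161, -0.0238]
tool_rot: [0.559, 0.829, 0.0, -0.0]
force: [-0.9, -0.8, 0.1]
opening: 0.0571
```

>>> {"op": "apply_moves", "data": {
  "delta_pos": [
    [0, 0, 0],
    [0, 0, 0],
    [0, 0, 0],
    [0, 0, 0],
    [0, 0, 0],
    [0, 0, 0],
    [0, 0, 0]
  ],
  "turn": [0, 0, 0, 0, 0, 0, 0],
  "jaw": 150,
  "grip_force": 30
}}

```text
time: 8.25
eef_pos: [0.6045, -0.3163, -0.0234]
tool_rot: [0.56, 0.829, 0.0, 0.0]
force: [0.2, 0.8, 1.6]
opening: 0.0366
```

```bash
python3 look.py pics/s7.png scene:165,275,40 top:470,220,40
```

```text
8.35 [ 0.60456328 -0.3162492  -0.02344444] [0.05 0.52 3.57] [ 0.038 -0.005  0.109] 0.03641479364864482
```

View pics/s7.png

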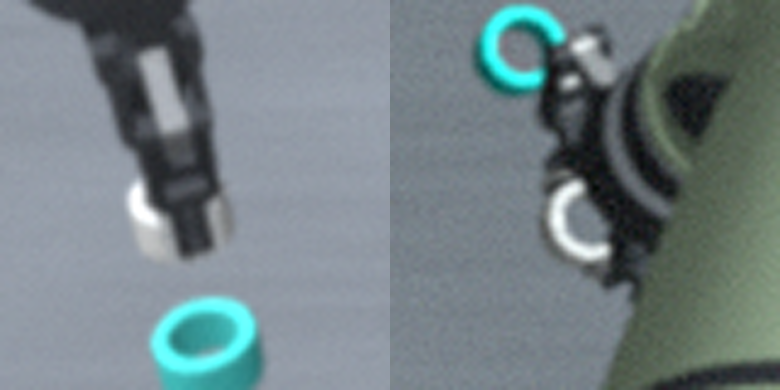

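>>> {"op": "apply_moves", "data": {
  "delta_pos": [
    [0, 0, 0.01],
    [0, 0, 0.03],
    [0, 0, 0.045],
    [0, 0, 0.045],
    [0, 0, 0.02],
    [0, 0, 0]
  ],
  "turn": [0, 0, 0, 0, 0, 0]
}}

```text
time: 8.95
eef_pos: [0.6066, -0.3177, 0.1312]
tool_rot: [0.56, 0.829, -0.0, 0.004]
force: [0.4, -0.5, -1.3]
opening: 0.0365
```

>>> {"op": "apply_moves", "data": {
  "delta_pos": [
    [-0.001, 0.03, 0],
    [-0.002, 0.04, 0],
    [-0.002, 0.04, 0],
    [-0.002, 0.04, 0],
    [-0.002, 0.04, 0],
    [-0.002, 0.04, 0],
    [-0.002, 0.04, 0],
    [-0.002, 0.04, 0],
    [-0.002, 0.03, 0],
    [0, 0.019, 0]
  ],
  "turn": [0.12, 0.12, 0.12, 0.12, 0.12, 0.12, 0.12, 0.12, 0.12, 0.106]
}}

```text
time: 9.95
eef_pos: [0.5853, 0.0453, 0.1247]
tool_rot: [-0.003, 1.0, 0.0, -0.002]
force: [0.2, -0.6, -0.4]
opening: 0.0365
```

```bash
python3 look.py pics/s8.png scene:345,235,50 top:305,236,50
```

```text
10.05 [0.58568058 0.045483   0.12479309] [-0.71 -0.55 -0.86] [-0.004  0.033  0.02 ] 0.03631487548006679
```

View pics/s8.png

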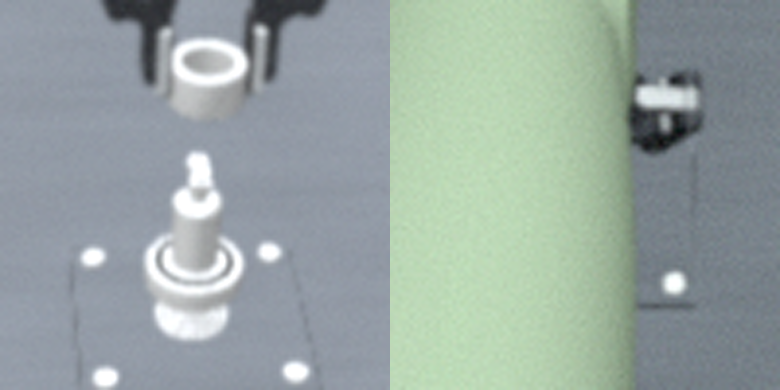

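The spacer is held level above the post. In the scene view its rim is at about (349,201) full-frame and the T-head at about (346,229). The arm hides the post in the top view. Next I'll measure the offset relative to the shaft in the scene view.

```bash
cat > rel.py <<'E'
from h import *
d=pickle.load(open("c0.pkl","rb")); S=d["scene"]; T=d["top"]
def bolts(im):
    o=[]
    for X in [(.6358,.0903,.0128),(.6352,-.0059,.0128),(.5398,.0908,.0128),(.5393,-.0055,.0128)]:
        u,v=np.round(proj(S,X)).astype(int); c=wcent(im,(u-6,v-5,u+7,v+6),150); o.append(cast(S,c,.0128)[:2])
    return np.array(o)
def up(im,box,k=10):
    a,b,e,f=box; return cv2.resize(cv2.cvtColor(im[b:f,a:e],cv2.COLOR_RGB2GRAY),None,fx=k,fy=k,interpolation=cv2.INTER_CUBIC)
E
python3 - <<'E'
from rel import *
im=np.load("last_scene.npy")
b=bolts(im); print("bolts scene",b.round(4),b.mean(0))
b0=bolts(S["pixels"]); print(b0.mean(0))
g=im.astype(float).mean(2)
print(g[190:216,334:364].astype(int))
print("shaft rows"); print(S["pixels"].astype(float).mean(2)[222:262,330:362].astype(int))
E
```

```text
bolts scene [[ 0.636   0.0909]
 [ 0.6352 -0.0051]
 [ 0.5399  0.0912]
 [ 0.5391 -0.0045]] [0.58755752 0.04311598]
[0.58756959 0.04316231]
[[ 43  46  45  48  70 101 119 128 128 126 126 127 124 124 126 125 125 122
  124 123 123 122 120 103  73  57  61  62  53  45]
 [ 43  48  60  76  90 108 122 124 125 127 128 125 126 125 126 127 124 124
  124 123 123 125 119 102  70  67  94 112 100  66]
 [ 45  66 101 131 132 120 122 125 126 126 125 126 124 124 125 126 125 126
  123 124 124 125 119 101  67  75 124 159 149 105]
 [ 52  89 132 158 151 122 121 125 127 126 125 126 125 124 124 125 123 127
  125 123 123 125 118  96  63  72 122 162 160 117]
 [ 57  96 138 149 134 111 118 127 133 133 138 144 145 142 146 144 140 137
  131 127 125 123 118  95  62  61 106 139 139 101]
 [ 55  94 129 138 123 107 122 141 157 169 179 187 188 185 187 188 186 172
  161 148 135 129 117  91  59  65 103 130 127  94]
 [ 57  97 130 134 118 116 150 181 196 203 205 207 205 203 203 209 210 206
  198 188 171 149 127  94  57  64 102 132 124  88]
 [ 59  98 129 133 123 140 186 211 210 198 187 179 173 171 175 186 194 200
  205 210 206 
[... 1790 characters left out ...]
23 124 124 126 129 141 147 153 155 154 151 149 141 139 136 132 128 129
  128 126 124 118 119 118 122 122 121 124 123 122]
 [124 124 125 124 125 130 139 148 150 148 149 145 143 137 134 130 128 128
  127 125 123 119 118 120 123 123 123 121 121 122]
 [125 123 126 126 127 126 128 137 139 140 144 142 137 133 129 129 130 129
  126 124 122 120 119 121 122 123 124 122 122 122]
 [125 126 125 126 125 125 125 128 126 129 135 135 131 128 127 125 123 128
  126 124 122 122 122 123 122 123 121 122 125 122]]
shaft rows
[[120 121 120 ... 121 119 121]
 [121 122 121 ... 123 122 119]
 [121 122 123 ... 122 120 120]
 ...
 [121 122 126 ... 119 119 120]
 [121 120 121 ... 120 119 118]
 [123 121 120 ... 119 120 120]]
```

```bash
cat >> rel.py <<'E'
def rim(im,box,z,cam=S,ths=(170,175,180),k=10):
    a,b,e,f=box; G=up(im,box,k); out=[]
    for th in ths:
        m=(G>th).astype(np.uint8)
        cs,h=cv2.findContours(m,cv2.RETR_CCOMP,cv2.CHAIN_APPROX_NONE)
        i=max(range(len(cs)),key=lambda i:cv2.contourArea(cs[i])if h[0][i][3]<0 else 0)
        r=[cs[i]]+[cs[j] for j in range(len(cs)) if h[0][j][3]==i and cv2.contourArea(cs[j])>400]
        for q in r:
            el=cv2.fitEllipse(cv2.convexHull(q)); c=(np.array(el[0])+.5)/k-.5+[a,b]
            X=cast(cam,c,z); out.append(X[:2]); print(th,c.round(2),(np.array(el[1])/k).round(2),X[:2].round(4))
    return np.mean(out,0)
def axisu(im,rows,u0,u1,base=123,thr=None):
    # u centre of bright shaft at rows
    o=[]
    for v in rows:
        g=im[v,u0:u1].astype(float).mean(1); w=np.clip(g-base-15,0,None); w=np.minimum(w,15); u=np.arange(u0,u1); o.append(((u*w).sum()/w.sum(),v))
    return np.array(o)
E
python3 - <<'E'
from rel import *
im=np.load("last_scene.npy")
ez=.1248+.0234
r=rim(im,(338,192,359,212),ez+.022); print(r)
print("eef .58568 .04548; scene rim - bolts:",r-[.58757,.04316])
a=axisu(im,range(235,250),335,356); print(a.round(2))
for u,v in a[3:12:4]:
    # axis line: post at (x0,y0), solve y: find z s.t. v matches at x=.5876 then y
    for z in np.arange(.05,.1,.002):
        X=cast(S,(u,v),z)
        if X[0]>.5876+.0: print("z",z,X.round(4)); break
print(im[225:245,338:356].mean(2).astype(int))
E
```

```text
170 [347.86 200.63] [12.51 19.27] [0.5911 0.0434]
170 [347.52 200.35] [ 6.61 12.99] [0.5901 0.0429]
175 [347.84 200.61] [12.23 19.15] [0.591  0.0434]
175 [347.55 200.37] [ 6.91 13.2 ] [0.5902 0.043 ]
180 [347.85 200.58] [11.92 19.02] [0.5909 0.0435]
180 [347.61 200.36] [ 7.16 13.54] [0.5902 0.0431]
[0.59056677 0.04322758]
eef .58568 .04548; scene rim - bolts: [2.99676849e-03 6.75841306e-05]
[[344.93 235.  ]
 [345.   236.  ]
 [345.   237.  ]
 [344.97 238.  ]
 [344.82 239.  ]
 [344.37 240.  ]
 [343.16 241.  ]
 [342.14 242.  ]
 [341.95 243.  ]
 [341.38 244.  ]
 [340.48 245.  ]
 [342.41 246.  ]
 [343.58 247.  ]
 [343.38 248.  ]
 [344.48 249.  ]]
z 0.08200000000000003 [0.5888 0.0427 0.082 ]
z 0.07200000000000002 [0.5884 0.0377 0.072 ]
z 0.06200000000000001 [0.5885 0.0387 0.062 ]
[[127 125 125 126 142 182 215 221 221 211 161 130 126 125 124 126 124 127]
 [122 123 125 129 149 194 219 230 231 226 179 133 123 124 125 125 124 125]
 [124 125 125 128 143 182 211 228 232 226 188 141 125 124 125 126 125 126]
 [125 124 126 125 133 161 197 226 232 227 202 150 126 125 125 124 126 127]
 [126 125 125 1
[... 485 characters left out ...]
205 161 130 123 122 120]
 [133 173 220 230 228 214 189 172 165 181 216 225 214 169 133 124 120 122]
 [133 164 211 227 230 224 217 208 204 212 224 221 202 164 131 123 122 123]
 [128 150 189 218 226 228 228 228 227 226 220 208 180 149 127 121 123 122]
 [127 143 168 195 211 221 224 228 226 220 200 178 155 130 122 122 120 121]
 [126 139 155 168 182 192 195 200 198 186 163 150 132 121 122 123 124 124]
 [128 141 152 159 164 163 163 160 154 145 136 130 123 118 123 124 125 124]
 [131 141 153 158 157 155 151 146 138 130 126 124 117 117 125 125 126 127]
 [134 144 155 158 155 155 149 145 136 130 128 124 122 121 124 126 125 126]
 [145 150 156 158 158 153 150 143 136 130 130 124 122 123 125 125 123 125]]
```

```bash
python3 - <<'E'
from rel import *
im=S["pixels"]
print("spacer scene initial (robot .6045,-.3163)"); print(rim(im,(148,262,176,286),.022))
print("spacer top"); print(rim(T["pixels"],(458,211,484,237),.022,cam=T,ths=(160,170,180)))
print("washer top"); print(rim(T["pixels"],(184,294,216,326),.008,cam=T,ths=(160,170,180)))
print("washer scene"); print(rim(im,(417,210,449,233),.008,ths=(160,175,190)))
print("bearing top(cam)"); print(rim(T["pixels"],(288,219,322,250),.05,cam=T,ths=(160,170,180)))
E
```

```text
spacer scene initial (robot .6045,-.3163)
170 [160.68 274.9 ] [12.75 20.2 ] [ 0.61   -0.3157]
170 [160.44 274.93] [ 8.3  13.35] [ 0.6101 -0.3161]
175 [160.7 274.9] [12.49 20.05] [ 0.61   -0.3156]
175 [160.48 274.93] [ 8.53 13.59] [ 0.6101 -0.316 ]
180 [160.69 274.88] [12.18 19.9 ] [ 0.61   -0.3157]
180 [160.53 274.91] [ 8.78 13.81] [ 0.6101 -0.316 ]
[ 0.61006126 -0.31584307]
spacer top
160 [470.94 223.72] [16.52 17.57] [ 0.6049 -0.3176]
160 [470.99 223.69] [11.64 12.36] [ 0.605  -0.3177]
170 [470.94 223.73] [16.2  17.21] [ 0.6049 -0.3176]
170 [471.   223.67] [11.98 12.69] [ 0.605  -0.3177]
180 [470.92 223.73] [15.87 16.83] [ 0.6049 -0.3176]
180 [470.98 223.67] [12.34 13.07] [ 0.605  -0.3177]
[ 0.60492432 -0.3176385 ]
washer top
160 [200.02 310.08] [22.85 24.03] [0.4351 0.2678]
160 [200.02 309.96] [11.8  12.47] [0.4354 0.2678]
170 [200.01 310.07] [22.46 23.69] [0.4351 0.2678]
170 [200.02 309.96] [12.15 12.83] [0.4354 0.2678]
180 [200.01 310.06] [22.08 23.31] [0.4351 0.2678]
180 [200.03 309.96] [12.51 13.17] [0.4353 0.2678]
[0.43523737 0.26780321]
washer scene
160 [432.93 221.63] [13.59 22.13] [0.4414 0.2679]
160 [432.89 221.49] [ 5.05 10.32] [0.4408 0.268 ]
175 [432.99 221.58] [12.92 21.5 ] [0.4412 0.2681]
175 [432.93 221.46] [ 5.74 10.88] [0.4407 0.2681]
190 [433.02 221.55] [12.2  20.97] [0.4411 0.2682]
190 [432.95 221.46] [ 6.5  11.47] [0.4407 0.2682]
[0.4409717  0.26809686]
bearing top(cam)
160 [304.09 233.75] [23.16 23.73] [0.5867 0.0414]
160 [303.93 234.83] [ 8.5  10.19] [0.5844 0.0418]
160 [304.06 233.77] [19.21 19.8 ] [0.5867 0.0415]
170 [304.09 233.75] [22.84 23.38] [0.5868 0.0414]
170 [303.94 234.67] [ 9.07 10.76] [0.5848 0.0418]
170 [304.07 233.76] [19.53 20.11] [0.5867 0.0415]
180 [304.07 233.75] [22.49 22.94] [0.5868 0.0415]
180 [303.97 234.47] [ 9.8  11.36] [0.5852 0.0417]
180 [304.09 233.76] [19.91 20.45] [0.5867 0.0414]
[0.58610397 0.04153866]
```

```bash
python3 - <<'E'
from rel import *
im=S["pixels"]
b=[]
for X in [(.6358,.0903,.0128),(.6352,-.0059,.0128),(.5398,.0908,.0128),(.5393,-.0055,.0128)]:
    u,v=np.round(proj(S,X)).astype(int); c=wcent(im,(u-6,v-5,u+7,v+6),150); b.append(cast(S,c,.0175)[:2])
print("bolts scene z=.0175",np.mean(b,0)); p=np.mean(b,0)
for z in(.05,.08,.085,.09,.105): print(z,proj(S,[*p,z]))
print("bearing scene z=.05"); rim(im,(328,243,362,268),.05,ths=(180,190))
print("shoulder"); rim(im,(336,232,354,243),.085,ths=(195,205))
g=im.astype(float).mean(2)
print(g[250:266:3,326:364].astype(int))
print("shaft cols rows 241-247:"); 
for v in range(240,250): print(v,g[v,332:358].astype(int))
E
```

```text
bolts scene z=.0175 [0.59301154 0.04232863]
0.05 [344.21576839 252.11431724]
0.08 [344.95921017 240.14206688]
0.085 [345.08588357 238.10214169]
0.09 [345.2133676  236.04916206]
0.105 [345.60076214 229.81063129]
bearing scene z=.05
180 [344.23 252.01] [15.94 24.54] [0.5927 0.0424]
190 [344.23 251.99] [15.36 24.2 ] [0.5926 0.0424]
shoulder
195 [344.92 236.27] [ 7.31 10.66] [0.5872 0.0427]
205 [344.89 236.21] [ 6.85 10.12] [0.587  0.0426]
[[121 119 121 121 123 129 169 214 195 127 141 211 217 172 154 153 152 146
  143 136 130 126 122 123 154 200 179 129 160 206 188 140 121 120 127 159
  199 216]
 [119 118 118 118 118 128 163 207 203 147 129 185 215 205 183 169 159 151
  145 137 133 132 140 165 196 209 179 116 143 204 203 151 121 118 116 117
  119 120]
 [119 118 117 118 120 125 136 160 188 207 206 186 156 138 143 163 176 177
  181 177 177 177 167 151 142 150 177 196 203 178 138 117 118 120 119 121
  121 120]
 [122 122 122 121 121 122 126 138 147 151 158 167 175 185 192 197 199 201
  199 197 199 195 187 185 179 166 147 133 124 117 114 116 120 119 119 120
  119 120]
 [122 122 120 121 121 12
[... 729 characters left out ...]

 118 116 121 123 120 122 123 120]
244 [124 124 122 125 130 134 142 144 150 154 151 149 145 137 132 126 124 121
 118 119 121 122 121 121 120 121]
245 [123 124 125 138 153 159 166 156 152 154 152 150 145 137 131 125 123 122
 125 136 138 128 125 120 120 121]
246 [123 127 139 166 178 166 161 152 151 153 154 150 145 137 130 125 123 121
 128 154 167 153 136 125 121 122]
247 [129 141 167 185 174 147 146 147 152 153 153 149 144 136 131 125 124 121
 121 144 171 181 170 139 121 119]
248 [139 172 191 177 146 154 173 160 151 155 152 148 144 135 128 126 123 121
 121 133 143 177 192 165 135 123]
249 [156 204 203 149 136 189 206 169 153 154 153 148 141 137 130 125 122 122
 140 167 144 143 187 193 161 129]
```

>>> {"op": "apply_moves", "data": {
  "delta_pos": [
    [0, 0, 0],
    [0, 0, 0],
    [0, 0, 0]
  ],
  "turn": [0, 0, 0]
}}

```text
time: 10.35
eef_pos: [0.5872, 0.0417, 0.126]
tool_rot: [0.002, 1.0, -0.0, -0.0]
force: [0.2, 0.3, 0.0]
opening: 0.0365
```

```bash
cat > chk.py <<'E'
from rel import *
from station import robot,vision
import sys
dz=float(sys.argv[1]); thr=eval(sys.argv[2]) if len(sys.argv)>2 else (170,175,180)
o=robot.get_obs(); im=vision.read_camera("scene")["pixels"]; np.save("last_scene.npy",im)
e=o["eef_pos"]; z=e[2]+dz
u,v=np.round(proj(S,[e[0]+.0055,e[1],z])).astype(int)
r=rim(im,(u-13,v-9,u+13,v+9),z,ths=thr)
print("eef",e.round(4),o["tool_rot"].round(4),"rim",r.round(4),"post-rim",(np.array([.5928,.0424])-r).round(4), "rim-eef",(r-e[:2]).round(4))
E
python3 chk.py .0454
```

```text
170 [346.5  200.59] [12.35 19.75] [0.5926 0.0407]
170 [346.14 200.29] [ 6.6  13.13] [0.5916 0.0402]
175 [346.57 200.55] [12.02 19.55] [0.5925 0.0408]
175 [346.22 200.28] [ 6.87 13.43] [0.5916 0.0403]
180 [346.58 200.53] [11.71 19.44] [0.5924 0.0409]
180 [346.26 200.3 ] [ 7.11 13.64] [0.5917 0.0404]
eef [0.5872 0.0417 0.126 ] [ 2.e-03  1.e+00 -1.e-04 -3.e-04] rim [0.5921 0.0405] post-rim [0.0007 0.0019] rim-eef [ 0.0049 -0.0011]
```

>>> {"op": "apply_moves", "data": {
  "delta_pos": [
    [0.001, 0.0015, -0.015],
    [0, 0, -0.015],
    [0, 0, 0],
    [0, 0, 0],
    [0, 0, 0]
  ],
  "turn": [0, 0, 0, 0, 0]
}}

```text
time: 10.9
eef_pos: [0.589, 0.044, 0.0972]
tool_rot: [0.001, 1.0, -0.0, 0.001]
force: [-0.2, -0.3, -0.8]
opening: 0.0363
```

```bash
python3 chk.py .0454; python3 look.py pics/s9.png scene:345,225,30 ;python3 -c "
import numpy as np
g=np.load('last_scene.npy').astype(float).mean(2)
for v in range(212,242): print(v,g[v,332:362].astype(int))"
```

```text
170 [347.03 213.97] [12.59 19.28] [0.5941 0.043 ]
170 [346.68 213.7 ] [ 6.73 12.98] [0.5932 0.0424]
175 [347.06 213.94] [12.38 19.  ] [0.594  0.0431]
175 [346.74 213.72] [ 6.98 13.31] [0.5933 0.0426]
180 [347.07 213.93] [12.06 18.92] [0.594  0.0431]
180 [346.79 213.7 ] [ 7.27 13.56] [0.5932 0.0427]
eef [0.589  0.044  0.0972] [ 1.2e-03  1.0e+00 -0.0e+00  6.0e-04] rim [0.5936 0.0428] post-rim [-0.0008 -0.0004] rim-eef [ 0.0046 -0.0012]
11.0 [0.58906556 0.04412918 0.09726841] [-0.98 -0.01 -0.94] [-0.015  0.044  0.032] 0.03639204493875194
212 [ 42  47  76 120 136 132 147 212 216 175 137 131 131 132 136 143 150 153
 158 164 175 195 218 217 180 107  69 103 135 127]
213 [ 45  50  80 124 140 134 148 211 205 149 124 126 129 132 136 144 148 150
 153 158 160 171 200 221 207 136  82 109 134 124]
214 [ 41  52  82 131 141 135 149 212 207 153 126 126 130 134 137 142 147 151
 154 155 157 164 191 223 215 146  90 112 135 125]
215 [ 44  49  86 132 141 135 152 214 219 179 144 133 130 133 136 141 147 151
 155 156 162 171 200 222 211 146  92 115 134 118]
216 [ 47  51  86 133 142 132 142 202 221 209 182 15
[... 2550 characters left out ...]
168 181 214 225
 214 170 132 122 123 122 122 122 122 122 123 122]
237 [125 124 124 125 126 123 133 165 213 227 229 225 216 208 207 213 223 222
 203 166 132 123 121 122 120 122 123 122 121 121]
238 [125 122 124 124 123 124 129 151 190 219 226 228 229 229 226 225 220 208
 182 148 126 122 122 124 120 121 121 124 123 121]
239 [125 124 124 123 124 124 128 141 167 194 211 222 225 228 227 220 199 180
 157 130 124 121 123 121 123 121 122 121 122 121]
240 [124 123 124 123 122 122 127 140 156 167 181 192 197 202 198 185 164 148
 131 120 121 123 123 124 123 123 122 122 123 120]
241 [125 124 125 125 124 125 130 141 153 160 162 165 162 160 153 145 137 131
 122 119 122 124 126 125 125 126 125 123 124 124]
```

View pics/s9.png

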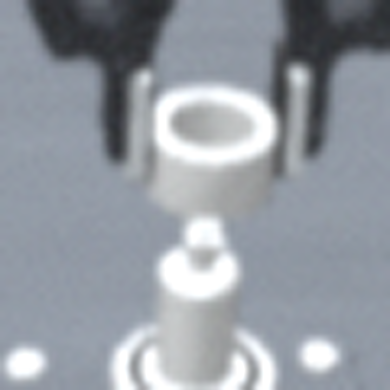

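>>> {"op": "apply_moves", "data": {
  "delta_pos": [
    [0, 0, 0],
    [0, 0, 0],
    [0, 0, 0],
    [0, 0, 0]
  ],
  "turn": [0, 0, 0, 0]
}}

```text
time: 11.4
eef_pos: [0.5884, 0.0443, 0.0965]
tool_rot: [0.001, 1.0, -0.0, 0.0]
force: [-0.9, -0.5, -0.2]
opening: 0.0359
```

```bash
python3 chk.py .0454
```

```text
170 [347.15 214.1 ] [12.62 19.06] [0.5936 0.0433]
170 [346.93 213.86] [ 6.71 13.  ] [0.5927 0.043 ]
175 [347.17 214.08] [12.34 18.91] [0.5935 0.0434]
175 [346.98 213.87] [ 6.97 13.35] [0.5928 0.0431]
180 [347.16 214.08] [12.11 18.82] [0.5935 0.0434]
180 [347.05 213.86] [ 7.31 13.51] [0.5927 0.0432]
eef [0.5884 0.0443 0.0965] [ 9.e-04  1.e+00 -0.e+00  1.e-04] rim [0.5931 0.0432] post-rim [-0.0003 -0.0008] rim-eef [ 0.0047 -0.0011]
```

>>> {"op": "apply_moves", "data": {
  "delta_pos": [
    [-0.0003, -0.0008, 0],
    [0, 0, -0.003],
    [0, 0, -0.003],
    [0, 0, -0.002],
    [0, 0, -0.002],
    [0, 0, -0.001],
    [0, 0, -0.001],
    [0, 0, 0]
  ],
  "turn": [0, 0, 0, 0, 0, 0, 0, 0]
}}

```text
time: 12.25
eef_pos: [0.588, 0.0435, 0.0843]
tool_rot: [0.001, 1.0, 0.0, -0.0]
force: [0.2, 0.1, -0.7]
opening: 0.0361
```

```bash
python3 chk.py .0454
```

```text
170 [346.44 219.37] [12.73 19.01] [0.5933 0.0426]
170 [346.14 219.07] [ 6.83 12.83] [0.5923 0.0422]
175 [346.43 219.34] [12.42 18.98] [0.5932 0.0426]
175 [346.2  219.07] [ 7.04 13.11] [0.5923 0.0423]
180 [346.49 219.32] [12.18 18.62] [0.5931 0.0428]
180 [346.23 219.09] [ 7.34 13.32] [0.5924 0.0423]
eef [0.588  0.0435 0.0843] [ 9.e-04  1.e+00  0.e+00 -1.e-04] rim [0.5928 0.0425] post-rim [ 0.     -0.0001] rim-eef [ 0.0047 -0.001 ]
```

>>> {"op": "apply_moves", "data": {
  "delta_pos": [
    [0, 0, -0.001],
    [0, 0, -0.001],
    [0, 0, -0.001],
    [0, 0, -0.001],
    [0, 0, 0]
  ],
  "turn": [0, 0, 0, 0, 0]
}}

```text
time: 12.8
eef_pos: [0.5879, 0.0435, 0.0802]
tool_rot: [0.001, 1.0, 0.0, -0.0]
force: [0.1, -0.2, -0.7]
opening: 0.0362
```

>>> {"op": "apply_moves", "data": {
  "delta_pos": [
    [0, 0, -0.001],
    [0, 0, -0.001],
    [0, 0, -0.001],
    [0, 0, -0.001],
    [0, 0, 0]
  ],
  "turn": [0, 0, 0, 0, 0]
}}

```text
time: 13.3
eef_pos: [0.5879, 0.0435, 0.0762]
tool_rot: [0.001, 1.0, 0.0, -0.0]
force: [1.5, 0.6, -1.2]
opening: 0.0368
```

>>> {"op": "apply_moves", "data": {
  "delta_pos": [
    [0, 0, -0.001],
    [0, 0, -0.001],
    [0, 0, -0.001],
    [0, 0, -0.001],
    [0, 0, 0]
  ],
  "turn": [0, 0, 0, 0, 0]
}}

```text
time: 13.8
eef_pos: [0.5879, 0.0435, 0.0722]
tool_rot: [0.001, 1.0, -0.0, -0.0]
force: [0.3, 0.8, 0.1]
opening: 0.0365
```

>>> {"op": "apply_moves", "data": {
  "delta_pos": [
    [0, 0, -0.0015],
    [0, 0, -0.0015],
    [0, 0, -0.0015],
    [0, 0, -0.0015],
    [0, 0, 0]
  ],
  "turn": [0, 0, 0, 0, 0]
}}

```text
time: 14.3
eef_pos: [0.5879, 0.0435, 0.0661]
tool_rot: [0.001, 1.0, -0.0, -0.0]
force: [0.0, 0.9, -0.6]
opening: 0.0366
```

>>> {"op": "apply_moves", "data": {
  "delta_pos": [
    [0, 0, -0.0015],
    [0, 0, -0.0015],
    [0, 0, -0.0015],
    [0, 0, -0.0015],
    [0, 0, 0]
  ],
  "turn": [0, 0, 0, 0, 0]
}}

```text
time: 14.8
eef_pos: [0.5878, 0.0435, 0.0601]
tool_rot: [0.001, 1.0, 0.0, -0.0]
force: [-0.7, -0.0, 0.1]
opening: 0.0362
```

```bash
python3 look.py pics/s10.png scene:345,235,30 top:305,236,30; python3 chk.py .0454
```

```text
14.9 [0.58805201 0.04351139 0.06033893] [ 0.64  0.54 -0.11] [-0.009 -0.008  0.007] 0.03664137032059896
170 [345.88 229.49] [13.06 18.74] [0.593  0.0428]
170 [350.1  229.28] [3.11 4.31] [0.5927 0.051 ]
170 [341.56 229.17] [4.06 5.37] [0.5916 0.0347]
175 [345.85 229.48] [12.81 18.68] [0.593  0.0428]
175 [350.08 229.23] [3.43 4.73] [0.5926 0.051 ]
175 [341.59 229.14] [4.28 5.68] [0.5915 0.0347]
180 [345.84 229.45] [12.45 18.64] [0.5929 0.0428]
180 [350.13 229.22] [3.77 5.24] [0.5925 0.0511]
180 [341.64 229.16] [4.52 6.  ] [0.5916 0.0348]
eef [0.5881 0.0435 0.0603] [ 9.e-04  1.e+00  0.e+00 -0.e+00] rim [0.5924 0.0429] post-rim [ 0.0004 -0.0005] rim-eef [ 0.0043 -0.0007]
```

View pics/s10.png

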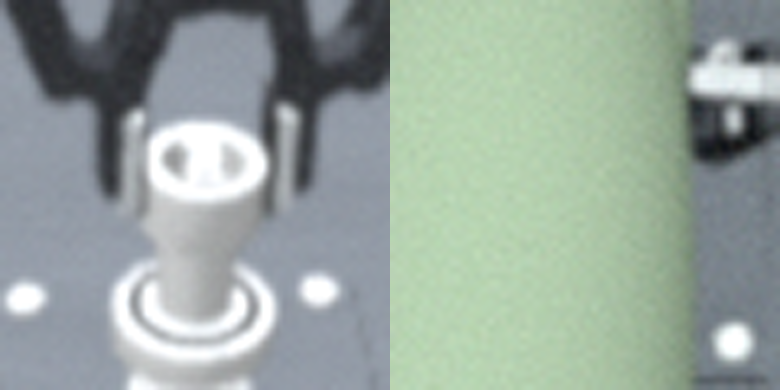

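>>> {"op": "apply_moves", "data": {
  "delta_pos": [
    [0, 0, -0.002],
    [0, 0, -0.003],
    [0, 0, -0.003],
    [0, 0, -0.003],
    [0, 0, -0.003],
    [0, 0, -0.002],
    [0, 0, 0]
  ],
  "turn": [0, 0, 0, 0, 0, 0, 0]
}}

```text
time: 15.65
eef_pos: [0.5877, 0.0435, 0.0439]
tool_rot: [0.001, 1.0, 0.0, -0.0]
force: [0.0, -0.4, -1.2]
opening: 0.0366
```

>>> {"op": "apply_moves", "data": {
  "delta_pos": [
    [0, 0, -0.003],
    [0, 0, -0.003],
    [0, 0, -0.003],
    [0, 0, -0.003],
    [0, 0, -0.002],
    [0, 0, -0.001],
    [0, 0, -0.001],
    [0, 0, 0]
  ],
  "turn": [0, 0, 0, 0, 0, 0, 0, 0]
}}

```text
time: 16.45
eef_pos: [0.588, 0.0435, 0.0283]
tool_rot: [0.001, 1.0, 0.0, -0.0]
force: [0.4, 0.4, -0.5]
opening: 0.0368
```

>>> {"op": "apply_moves", "data": {
  "delta_pos": [
    [0, 0, -0.001],
    [0, 0, -0.0005],
    [0, 0, 0]
  ],
  "turn": [0, 0, 0]
}}

```text
time: 16.75
eef_pos: [0.588, 0.0435, 0.0269]
tool_rot: [0.001, 1.0, -0.0, -0.0]
force: [-0.1, -0.4, -0.9]
opening: 0.0362
```

>>> {"op": "apply_moves", "data": {
  "delta_pos": [
    [0, 0, 0],
    [0, 0, 0],
    [0, 0, 0],
    [0, 0, 0.005],
    [0, 0, 0.02],
    [0, 0, 0.04],
    [0, 0, 0.045],
    [0, 0, 0.045]
  ],
  "turn": [0, 0, 0, 0, 0, 0, 0, 0],
  "jaw": 80
}}

```text
time: 17.55
eef_pos: [0.5876, 0.0436, 0.1837]
tool_rot: [0.001, 1.0, 0.0, -0.0]
force: [0.8, -0.4, -0.5]
opening: 0.0588
```

```bash
python3 look.py pics/s11.png scene:345,235,30 top:305,236,30
```

```text
17.65 [0.5925063  0.04335072 0.18942638] [ 1.23 -0.68 -0.06] [0.018 0.024 0.076] 0.05836081210646507
```

View pics/s11.png

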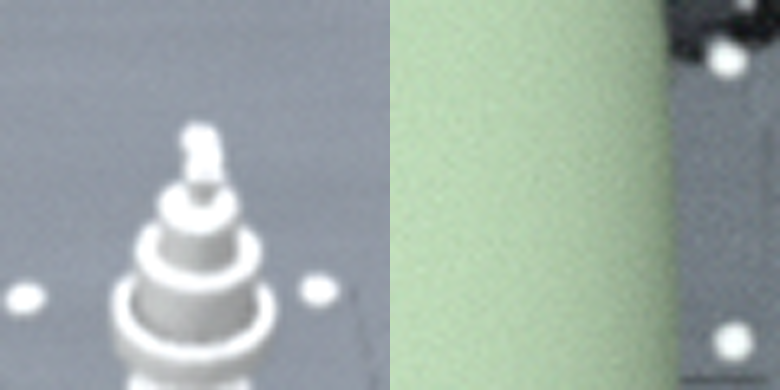

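The spacer now sits on the bearing: its rim is concentric around the shaft at crop (198,250), which is about (345,243) full-frame. Next is the washer.

>>> {"op": "apply_moves", "data": {
  "delta_pos": [
    [-0.008, 0.011, 0],
    [-0.015, 0.023, 0],
    [-0.018, 0.027, 0],
    [-0.018, 0.027, 0],
    [-0.018, 0.027, 0],
    [-0.018, 0.027, 0],
    [-0.018, 0.027, 0],
    [-0.018, 0.027, -0.02],
    [-0.012, 0.018, -0.02],
    [-0.006, 0.009, -0.02]
  ],
  "turn": [-0.14, -0.145, -0.145, -0.145, -0.145, -0.145, -0.145, -0.145, -0.145, -0.145],
  "jaw": 78
}}

```text
time: 18.65
eef_pos: [0.4376, 0.268, 0.1212]
tool_rot: [0.663, 0.748, 0.0, -0.0]
force: [0.6, 0.5, 0.5]
opening: 0.0592
```

>>> {"op": "apply_moves", "data": {
  "delta_pos": [
    [-0.003, 0.0035, -0.03],
    [0, 0, -0.03],
    [0, 0, -0.03],
    [0, 0, -0.02],
    [0, 0, -0.01],
    [0, 0, 0],
    [0, 0, 0]
  ],
  "turn": [-0.125, 0, 0, 0, 0, 0, 0]
}}

```text
time: 19.35
eef_pos: [0.4366, 0.2702, 0.0025]
tool_rot: [0.707, 0.707, 0.0, 0.0]
force: [-0.1, 0.9, -0.3]
opening: 0.0591
```

```bash
python3 look.py pics/w1.png scene:433,215,35 top:205,305,35
```

```text
19.45 [0.43715943 0.27045909 0.0030586 ] [ 0.52  0.42 -0.21] [-0.015 -0.02   0.05 ] 0.05926285593233438
```

View pics/w1.png

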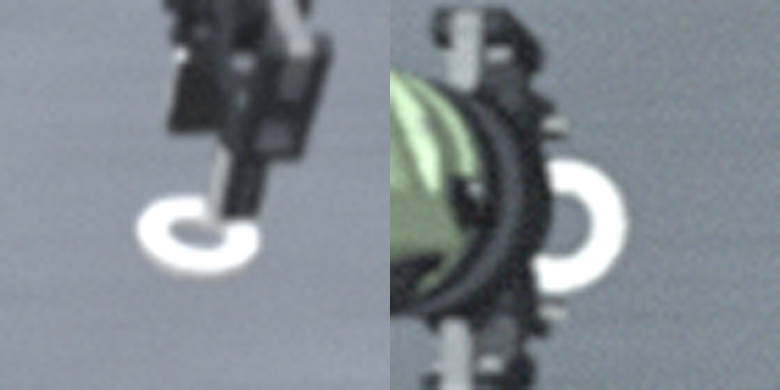

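>>> {"op": "apply_moves", "data": {
  "delta_pos": [
    [0, 0, -0.006],
    [0, 0, -0.006],
    [0, 0, -0.006],
    [0, 0, -0.004],
    [0, 0, -0.002],
    [0, 0, 0],
    [0, 0, 0]
  ],
  "turn": [0, 0, 0, 0, 0, 0, 0]
}}

```text
time: 20.15
eef_pos: [0.4361, 0.27, -0.0222]
tool_rot: [0.707, 0.707, -0.0, -0.0]
force: [-0.6, 0.1, -0.3]
opening: 0.0592
```

>>> {"op": "apply_moves", "data": {
  "delta_pos": [
    [0, 0, -0.001],
    [0, 0, -0.001],
    [0, 0, 0]
  ],
  "turn": [0, 0, 0]
}}

```text
time: 20.45
eef_pos: [0.4361, 0.27, -0.0241]
tool_rot: [0.707, 0.707, 0.0, -0.0]
force: [-0.0, -0.1, -0.7]
opening: 0.059
```

>>> {"op": "apply_moves", "data": {
  "delta_pos": [
    [0, 0, -0.001],
    [0, 0, -0.001],
    [0, 0, 0]
  ],
  "turn": [0, 0, 0]
}}

```text
time: 20.75
eef_pos: [0.436, 0.2699, -0.0263]
tool_rot: [0.707, 0.707, -0.0, -0.0]
force: [0.1, -0.8, 1.0]
opening: 0.0595
```

>>> {"op": "apply_moves", "data": {
  "delta_pos": [
    [0, 0, -0.001],
    [0, 0, 0]
  ],
  "turn": [0, 0]
}}

```text
time: 20.95
eef_pos: [0.436, 0.27, -0.0272]
tool_rot: [0.707, 0.707, -0.0, -0.0]
force: [-0.4, 0.2, -1.3]
opening: 0.0593
```

```bash
python3 look.py pics/w2.png scene:433,215,35 top:205,305,35
```

```text
21.05 [ 0.43604864  0.26998457 -0.02715735] [ 0.48 -0.18 -0.44] [ 0.05   0.004 -0.   ] 0.05935783840074117
```

View pics/w2.png

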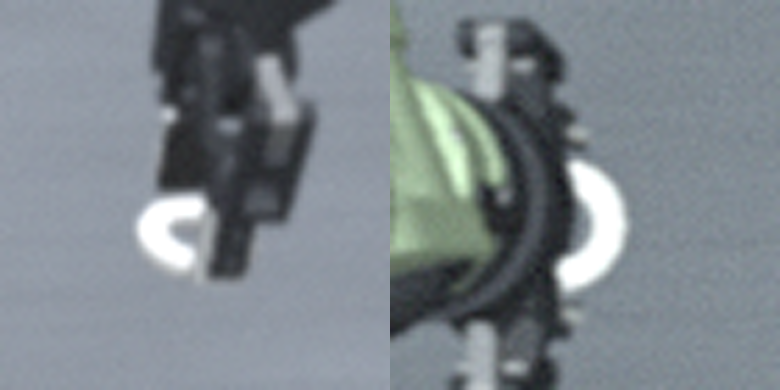

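>>> {"op": "apply_moves", "data": {
  "delta_pos": [
    [0, 0, 0.0005],
    [0, 0, 0],
    [0, 0, 0],
    [0, 0, 0],
    [0, 0, 0]
  ],
  "turn": [0, 0, 0, 0, 0],
  "jaw": 130,
  "grip_force": 20
}}

```text
time: 21.55
eef_pos: [0.4361, 0.27, -0.0264]
tool_rot: [0.707, 0.707, 0.0, 0.0]
force: [-1.4, -0.8, 5.7]
opening: 0.0483
```

>>> {"op": "apply_moves", "data": {
  "delta_pos": [
    [0, 0, 0],
    [0, 0, 0],
    [0, 0, 0.0005],
    [0, 0, 0],
    [0, 0, 0],
    [0, 0, 0],
    [0, 0, 0],
    [0, 0, 0],
    [0, 0, 0],
    [0, 0, 0]
  ],
  "turn": [0, 0, 0.08, 0.145, 0.145, 0.145, 0.145, 0.145, 0.145, 0.145],
  "jaw": 78
}}

```text
time: 22.55
eef_pos: [0.436, 0.27, -0.0264]
tool_rot: [0.233, 0.972, -0.0, -0.0]
force: [0.1, 0.6, -0.0]
opening: 0.0592
```

>>> {"op": "apply_moves", "data": {
  "delta_pos": [
    [0, 0, 0],
    [0, 0, 0],
    [0, 0, 0],
    [0, 0, 0],
    [0, 0, 0]
  ],
  "turn": [0.145, 0.145, 0.145, 0.041, 0]
}}

```text
time: 23.05
eef_pos: [0.436, 0.27, -0.0264]
tool_rot: [0.001, 1.0, -0.0, -0.0]
force: [0.7, -0.7, 0.2]
opening: 0.0593
```

>>> {"op": "apply_moves", "data": {
  "delta_pos": [
    [0, 0, 0],
    [0, 0, 0],
    [0, 0, 0],
    [0, 0, 0],
    [0, 0, 0],
    [0, 0, 0]
  ],
  "turn": [0, 0, 0, 0, 0, 0],
  "jaw": 130,
  "grip_force": 30
}}

```text
time: 23.65
eef_pos: [0.436, 0.27, -0.026]
tool_rot: [0.0, 1.0, -0.0, -0.0]
force: [-1.8, 0.1, 4.7]
opening: 0.0471
```

```bash
python3 look.py pics/w3.png scene:433,215,35 top:205,305,35
```

```text
23.75 [ 0.43604674  0.27000746 -0.02596984] [-1.82 -0.83  6.01] [-0.131  0.338 -0.056] 0.04709030553716976
```

View pics/w3.png

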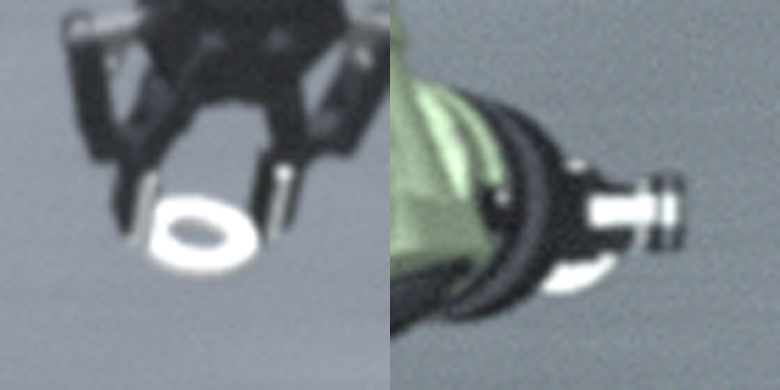

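>>> {"op": "apply_moves", "data": {
  "delta_pos": [
    [0, 0, 0.003],
    [0, 0, 0.01],
    [0, 0, 0.02],
    [0, 0, 0.01],
    [0, 0, 0]
  ],
  "turn": [0, 0, 0, 0, 0]
}}

```text
time: 24.25
eef_pos: [0.4376, 0.2707, 0.0186]
tool_rot: [0.0, 1.0, 0.001, 0.002]
force: [0.4, -0.6, -0.6]
opening: 0.0473
```

```bash
python3 look.py pics/w4.png scene:433,205,25 top:205,305,35
```

```text
24.35 [0.43619561 0.27007979 0.01696115] [ 0.6   0.14 -1.25] [-0.012  0.05  -0.028] 0.04691607577832612
```

View pics/w4.png

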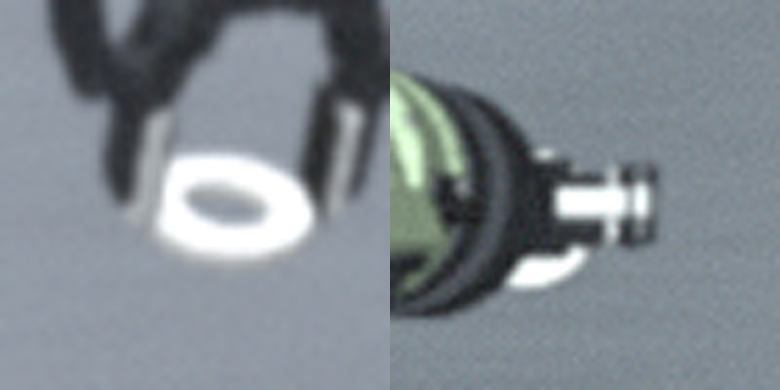

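```bash
python3 - <<'E'
from rel import *
for im,box in((S["pixels"],(417,210,449,233)),(np.load("last_scene.npy") if 0 else None,None)):
    if im is None: continue
    G=up(im,box); 
    for th in(175,200):
        cs,h=cv2.findContours((G>th).astype(np.uint8),cv2.RETR_CCOMP,cv2.CHAIN_APPROX_NONE)
        for q in cs:
            if cv2.contourArea(q)>500: print(cv2.fitEllipse(q))
im=np.load("last_scene.npy"); box=(425,196,452,216); G=up(im,box)
for th in(185,200,215):
    cs,h=cv2.findContours((G>th).astype(np.uint8),cv2.RETR_CCOMP,cv2.CHAIN_APPROX_NONE)
    for q in cs:
        if cv2.contourArea(q)>500: print(th,cv2.fitEllipse(q))
print(im[196:216,425:452].mean(2).astype(int))
E
```

```text
((164.18431091308594, 120.3811264038086), (127.26425170898438, 214.5397491455078), 98.52998352050781)
((163.5602569580078, 119.1781234741211), (56.03242111206055, 108.43766784667969), 102.5069351196289)
((164.69956970214844, 120.0028076171875), (114.88414001464844, 205.29734802246094), 98.5804214477539)
((164.22698974609375, 119.00119018554688), (68.3110122680664, 118.8694076538086), 102.73983001708984)
185 ((125.60453796386719, 104.12918090820312), (124.01836395263672, 195.55360412597656), 97.57024383544922)
185 ((118.83959197998047, 102.44416046142578), (56.89126205444336, 114.64579772949219), 102.60435485839844)
200 ((125.89063262939453, 103.74366760253906), (116.91483306884766, 190.3192901611328), 97.7393569946289)
200 ((119.15814208984375, 102.01705932617188), (64.0114974975586, 120.58868408203125), 102.5898208618164)
215 ((125.81195068359375, 103.3787612915039), (107.56756591796875, 184.09153747558594), 97.51654815673828)
215 ((119.35169982910156, 101.65576934814453), (72.89616394042969, 128.76856994628906), 102.48627471923828)
[[ 50  87 130 137 121 108 119 123 123 124 124 122 
[... 1510 characters left out ...]
 166 128 118 119 122]
 [121 124 133 152 171 192 211 221 225 227 227 225 225 225 226 226 226 227
  225 218 201 170 137 125 123 123 123]
 [122 124 126 135 149 160 177 193 203 209 213 216 221 221 221 221 217 207
  196 180 161 138 125 123 124 124 126]
 [125 125 124 127 134 138 147 159 167 173 178 184 188 188 186 187 179 165
  151 142 134 125 124 124 125 126 125]
 [125 126 127 125 126 126 131 137 140 143 147 149 151 150 148 145 140 135
  127 128 125 128 124 126 127 126 125]
 [124 126 125 125 124 123 124 126 126 127 127 130 132 131 129 128 128 125
  125 122 124 125 125 126 125 125 125]
 [123 123 123 124 123 123 122 123 124 122 122 126 126 124 124 124 123 125
  126 123 123 125 123 124 125 125 124]]
```

>>> {"op": "apply_moves", "data": {
  "delta_pos": [
    [0, 0, 0.04],
    [0.005, -0.008, 0.04],
    [0.015, -0.022, 0.02],
    [0.022, -0.033, 0],
    [0.024, -0.036, 0],
    [0.024, -0.036, 0],
    [0.024, -0.036, 0],
    [0.021, -0.031, 0],
    [0.012, -0.018, 0],
    [0.005, -0.0065, 0]
  ],
  "turn": [0, 0, 0, 0, 0, 0, 0, 0, 0, 0]
}}

```text
time: 25.35
eef_pos: [0.5886, 0.0414, 0.1156]
tool_rot: [0.002, 1.0, -0.0, -0.001]
force: [0.9, 1.3, -0.5]
opening: 0.0471
```

>>> {"op": "apply_moves", "data": {
  "delta_pos": [
    [0, 0, 0],
    [0, 0, 0],
    [0, 0, 0],
    [0, 0, 0],
    [0, 0, 0]
  ],
  "turn": [0, 0, 0, 0, 0]
}}

```text
time: 25.85
eef_pos: [0.5877, 0.0444, 0.1171]
tool_rot: [-0.0, 1.0, 0.0, 0.0]
force: [0.4, 0.9, -0.5]
opening: 0.0473
```

```bash
python3 chk.py .034 "(175,185,195)"; python3 look.py pics/w5.png scene:345,220,35
```

```text
175 [347.48 209.89] [15.99 25.74] [0.5931 0.0435]
175 [347.27 209.77] [ 7.02 13.39] [0.5927 0.0432]
185 [347.47 209.85] [15.54 25.52] [0.593  0.0435]
185 [347.3  209.75] [ 7.47 13.76] [0.5926 0.0432]
195 [347.46 209.82] [15.07 25.13] [0.5929 0.0435]
195 [347.32 209.73] [ 7.92 14.15] [0.5926 0.0433]
eef [0.5877 0.0444 0.1171] [-2.e-04  1.e+00  0.e+00  0.e+00] rim [0.5928 0.0434] post-rim [-0.    -0.001] rim-eef [ 0.0051 -0.001 ]
25.95 [0.58791928 0.04400323 0.11704341] [-0.35 -0.44 -0.58] [-0.028 -0.041 -0.017] 0.04714911387475691
```

View pics/w5.png

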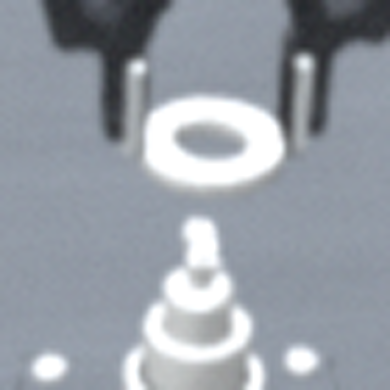

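>>> {"op": "apply_moves", "data": {
  "delta_pos": [
    [0, 0, -0.008],
    [0, 0, -0.008],
    [0, 0, -0.006],
    [0, 0, -0.004],
    [0, 0, -0.002],
    [0, 0, 0],
    [0, 0, 0]
  ],
  "turn": [0, 0, 0, 0, 0, 0, 0]
}}

```text
time: 26.65
eef_pos: [0.5882, 0.0435, 0.089]
tool_rot: [0.0, 1.0, 0.0, 0.0]
force: [0.7, -0.2, 0.2]
opening: 0.0469
```

```bash
python3 chk.py .034 "(175,185,195)"
```

```text
175 [346.31 222.39] [16.69 24.78] [0.5938 0.0427]
175 [346.01 222.06] [ 6.98 13.2 ] [0.5927 0.0422]
185 [346.25 222.28] [16.05 24.63] [0.5934 0.0426]
185 [346.04 222.04] [ 7.41 13.58] [0.5926 0.0423]
195 [346.32 222.2 ] [15.45 24.33] [0.5932 0.0428]
195 [346.08 222.03] [ 7.94 13.97] [0.5926 0.0424]
eef [0.5882 0.0435 0.089 ] [4.e-04 1.e+00 0.e+00 1.e-04] rim [0.593  0.0425] post-rim [-0.0002 -0.0001] rim-eef [ 0.0048 -0.001 ]
```

Both checks show the washer aligned within 0.2 mm. I'll lower it in steps past the head.

>>> {"op": "apply_moves", "data": {
  "delta_pos": [
    [0, 0, -0.001],
    [0, 0, -0.001],
    [0, 0, -0.001],
    [0, 0, -0.001],
    [0, 0, -0.001],
    [0, 0, -0.001],
    [0, 0, 0]
  ],
  "turn": [0, 0, 0, 0, 0, 0, 0]
}}

```text
time: 27.4
eef_pos: [0.5879, 0.0435, 0.0827]
tool_rot: [0.0, 1.0, -0.0, -0.0]
force: [-0.2, 0.5, -0.7]
opening: 0.047
```

>>> {"op": "apply_moves", "data": {
  "delta_pos": [
    [0, 0, -0.001],
    [0, 0, -0.001],
    [0, 0, -0.001],
    [0, 0, -0.001],
    [0, 0, -0.001],
    [0, 0, -0.001],
    [0, 0, 0]
  ],
  "turn": [0, 0, 0, 0, 0, 0, 0]
}}

```text
time: 28.1
eef_pos: [0.588, 0.0435, 0.0767]
tool_rot: [0.0, 1.0, 0.0, -0.0]
force: [-0.0, 0.3, -1.1]
opening: 0.0468
```

>>> {"op": "apply_moves", "data": {
  "delta_pos": [
    [0, 0, -0.0015],
    [0, 0, -0.0015],
    [0, 0, -0.0015],
    [0, 0, -0.0015],
    [0, 0, -0.0015],
    [0, 0, -0.0015],
    [0, 0, 0]
  ],
  "turn": [0, 0, 0, 0, 0, 0, 0]
}}

```text
time: 28.8
eef_pos: [0.5879, 0.0435, 0.0676]
tool_rot: [0.0, 1.0, 0.0, -0.0]
force: [-0.7, 0.7, -0.2]
opening: 0.0469
```

>>> {"op": "apply_moves", "data": {
  "delta_pos": [
    [0, 0, -0.0015],
    [0, 0, -0.0015],
    [0, 0, -0.0015],
    [0, 0, -0.0015],
    [0, 0, -0.0015],
    [0, 0, -0.0015],
    [0, 0, 0]
  ],
  "turn": [0, 0, 0, 0, 0, 0, 0]
}}

```text
time: 29.5
eef_pos: [0.5879, 0.0435, 0.0586]
tool_rot: [0.0, 1.0, 0.0, -0.0]
force: [-0.2, -0.5, -0.8]
opening: 0.0469
```

>>> {"op": "apply_moves", "data": {
  "delta_pos": [
    [0, 0, -0.0015],
    [0, 0, -0.0015],
    [0, 0, -0.0015],
    [0, 0, -0.0015],
    [0, 0, -0.0015],
    [0, 0, -0.0015],
    [0, 0, 0]
  ],
  "turn": [0, 0, 0, 0, 0, 0, 0]
}}

```text
time: 30.2
eef_pos: [0.5879, 0.0435, 0.0496]
tool_rot: [0.0, 1.0, 0.0, -0.0]
force: [-0.8, -0.6, 0.3]
opening: 0.0466
```

>>> {"op": "apply_moves", "data": {
  "delta_pos": [
    [0, 0, -0.001],
    [0, 0, -0.001],
    [0, 0, 0]
  ],
  "turn": [0, 0, 0]
}}

```text
time: 30.5
eef_pos: [0.588, 0.0435, 0.0477]
tool_rot: [0.0, 1.0, 0.0, -0.0]
force: [0.3, 0.4, -0.4]
opening: 0.0466
```

>>> {"op": "apply_moves", "data": {
  "delta_pos": [
    [0, 0, -0.001],
    [0, 0, 0]
  ],
  "turn": [0, 0]
}}

```text
time: 30.7
eef_pos: [0.588, 0.0435, 0.0468]
tool_rot: [0.0, 1.0, -0.0, -0.0]
force: [-0.1, -0.2, 0.1]
opening: 0.047
```

>>> {"op": "apply_moves", "data": {
  "delta_pos": [
    [0, 0, 0],
    [0, 0, 0],
    [0, 0, 0],
    [0, 0, 0.005],
    [0, 0, 0.02],
    [0, 0, 0.04],
    [0, 0, 0.04],
    [-0.02, -0.02, 0.02],
    [-0.02, -0.03, 0]
  ],
  "turn": [0, 0, 0, 0, 0, 0, 0, 0, 0],
  "jaw": 78
}}

```text
time: 31.6
eef_pos: [0.5506, -0.0063, 0.176]
tool_rot: [-0.001, 1.0, -0.0, 0.004]
force: [0.6, -1.0, -1.4]
opening: 0.0592
```

```bash
python3 look.py pics/w6.png scene:345,235,30 top:305,236,30
```

```text
31.7 [ 0.54664527 -0.0087721   0.17333224] [-0.26  0.7   0.25] [0.029 0.052 0.032] 0.05951155598001943
```

View pics/w6.png

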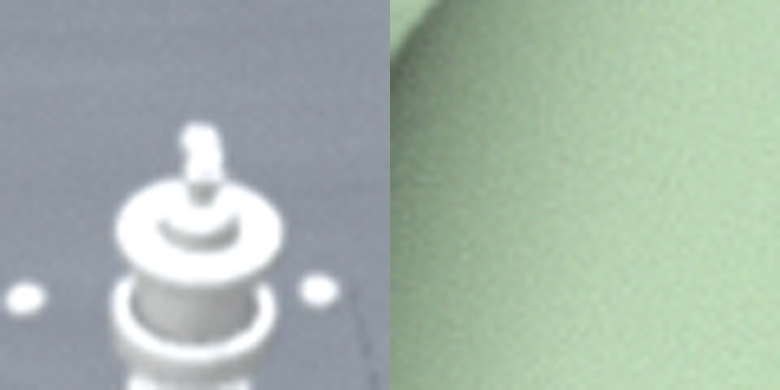

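The washer lies flat on the spacer, concentric with the shaft at crop (200,230). Next I'll grip the keeper twice, first along its slot and then across it.

>>> {"op": "apply_moves", "data": {
  "delta_pos": [
    [-0.006, -0.009, 0],
    [-0.013, -0.019, 0],
    [-0.016, -0.024, 0],
    [-0.016, -0.024, 0],
    [-0.016, -0.024, 0],
    [-0.015, -0.022, 0],
    [-0.012, -0.016, -0.02],
    [-0.006, -0.008, -0.03],
    [-0.0027, -0.0038, -0.03],
    [0, 0, -0.03]
  ],
  "turn": [-0.13, -0.14, -0.14, -0.14, -0.14, -0.14, -0.14, -0.14, -0.094, 0],
  "jaw": 78
}}

```text
time: 32.7
eef_pos: [0.4455, -0.1568, 0.0612]
tool_rot: [0.568, 0.823, 0.0, 0.0]
force: [-0.2, -0.6, 0.4]
opening: 0.0594
```

>>> {"op": "apply_moves", "data": {
  "delta_pos": [
    [0, 0, -0.02],
    [0, 0, -0.01],
    [0, 0, 0],
    [0, 0, 0],
    [0, 0, 0]
  ],
  "turn": [0, 0, 0, 0, 0]
}}

```text
time: 33.2
eef_pos: [0.4465, -0.1567, 0.033]
tool_rot: [0.567, 0.824, 0.0, 0.001]
force: [0.8, 1.0, -0.3]
opening: 0.0592
```

```bash
python3 look.py pics/k1.png scene:250,220,35 top:400,295,35
```

```text
33.3 [ 0.44630712 -0.15668083  0.03290735] [-0.17 -0.08 -0.49] [-0.003 -0.017 -0.031] 0.05913419195272579
```

View pics/k1.png

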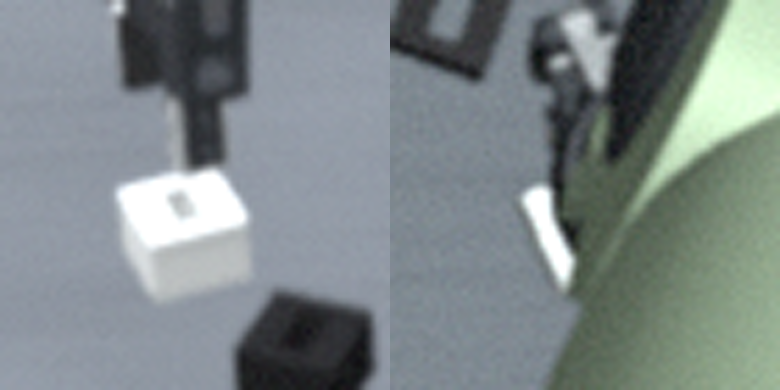

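The white keeper at scene (250,228) is under the fingers, and the black look-alike is clear of them. I'll descend.

>>> {"op": "apply_moves", "data": {
  "delta_pos": [
    [0, 0, -0.01],
    [0, 0, -0.01],
    [0, 0, -0.01],
    [0, 0, -0.008],
    [0, 0, -0.006],
    [0, 0, -0.003],
    [0, 0, 0],
    [0, 0, 0]
  ],
  "turn": [0, 0, 0, 0, 0, 0, 0, 0]
}}

```text
time: 34.1
eef_pos: [0.4455, -0.1564, -0.015]
tool_rot: [0.567, 0.824, -0.0, 0.0]
force: [0.2, -0.2, 0.7]
opening: 0.0595
```

```bash
python3 look.py pics/k2.png scene:250,220,35 top:400,295,35
```

```text
34.2 [ 0.44569354 -0.1564574  -0.01480481] [ 0.23 -0.03  0.84] [-0.     0.031 -0.027] 0.05931378612395972
```

View pics/k2.png

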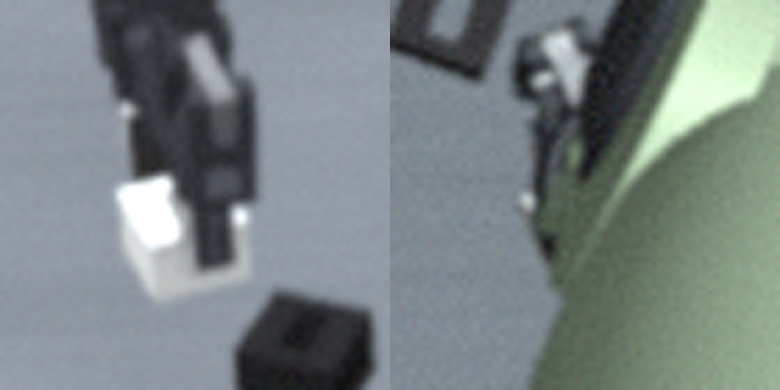

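Positioned. Close, reopen, turn 90°, then grip again.

>>> {"op": "apply_moves", "data": {
  "delta_pos": [
    [0, 0, 0],
    [0, 0, 0],
    [0, 0, 0],
    [0, 0, 0],
    [0, 0, 0],
    [0, 0, 0]
  ],
  "turn": [0, 0, 0, 0, 0, 0],
  "jaw": 150,
  "grip_force": 20
}}

```text
time: 34.8
eef_pos: [0.4457, -0.1564, -0.0147]
tool_rot: [0.567, 0.824, 0.0, 0.0]
force: [-0.5, 0.5, 6.9]
opening: 0.0396
```

>>> {"op": "apply_moves", "data": {
  "delta_pos": [
    [0, 0, 0],
    [0, 0, 0],
    [0, 0, 0],
    [0, 0, 0.025],
    [0, 0, 0.01],
    [0, 0, 0],
    [0, 0, 0],
    [0, 0, 0],
    [0, 0, 0],
    [0, 0, 0]
  ],
  "turn": [0, 0, 0, 0, 0.08, 0.145, 0.145, 0.145, 0.145, 0.145],
  "jaw": 75
}}

```text
time: 35.8
eef_pos: [0.4452, -0.1562, 0.0197]
tool_rot: [0.196, 0.981, 0.0, -0.0]
force: [0.4, -0.0, -0.5]
opening: 0.0602
```

>>> {"op": "apply_moves", "data": {
  "delta_pos": [
    [0, 0, 0],
    [0, 0, 0],
    [0, 0, 0],
    [0, 0, 0],
    [0, 0, -0.01],
    [0, 0, -0.012],
    [0, 0, -0.008],
    [0, 0, -0.005],
    [0, 0, 0]
  ],
  "turn": [0.145, 0.145, 0.145, 0.145, 0.145, 0.04, 0, 0, 0]
}}

```text
time: 36.7
eef_pos: [0.4448, -0.156, -0.0158]
tool_rot: [-0.181, 0.983, 0.0, -0.001]
force: [-0.1, -0.3, -0.3]
opening: 0.0602
```

```bash
python3 look.py pics/k3.png scene:250,220,35 top:400,295,35
```

```text
36.8 [ 0.44543302 -0.15632334 -0.01504815] [ 0.4  -0.58 -0.35] [0.021 0.029 0.018] 0.06051680384770589
```

View pics/k3.png

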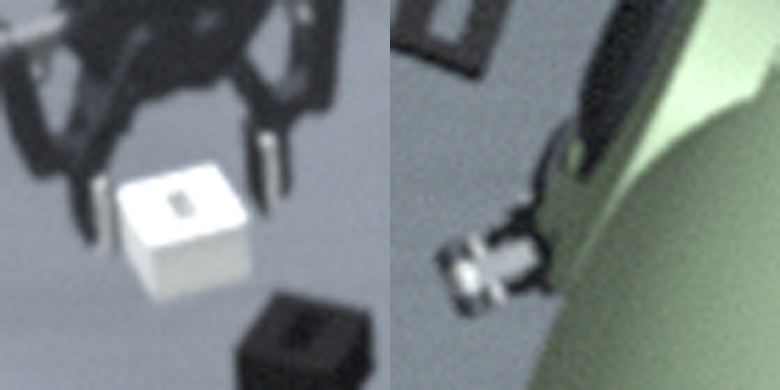

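>>> {"op": "apply_moves", "data": {
  "delta_pos": [
    [0, 0, 0],
    [0, 0, 0],
    [0, 0, 0],
    [0, 0, 0],
    [0, 0, 0],
    [0, 0, 0]
  ],
  "turn": [0, 0, 0, 0, 0, 0],
  "jaw": 150,
  "grip_force": 50
}}

```text
time: 37.4
eef_pos: [0.4459, -0.1565, -0.0145]
tool_rot: [-0.182, 0.983, -0.0, 0.0]
force: [-0.6, -0.7, 6.5]
opening: 0.0386
```

```bash
python3 look.py pics/k4.png scene:250,220,35 top:400,295,35
```

```text
37.5 [ 0.44588611 -0.15655905 -0.01448103] [-1.03  0.43  5.53] [0.092 0.239 0.043] 0.038636761994726175
```

View pics/k4.png

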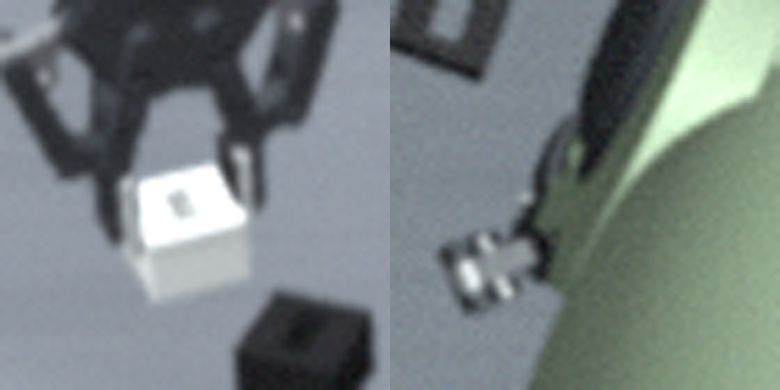

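>>> {"op": "apply_moves", "data": {
  "delta_pos": [
    [0, 0, 0.01],
    [0, 0, 0.04],
    [0.003, 0.004, 0.045],
    [0.012, 0.017, 0.035],
    [0.022, 0.031, 0],
    [0.025, 0.035, 0],
    [0.025, 0.035, 0],
    [0.025, 0.035, 0],
    [0.018, 0.026, 0],
    [0.009, 0.012, 0]
  ],
  "turn": [0, 0, 0, 0, -0.06, -0.08, -0.08, -0.08, -0.05, -0.021]
}}

```text
time: 38.5
eef_pos: [0.5855, 0.0414, 0.1153]
tool_rot: [0.002, 1.0, 0.0, 0.0]
force: [-1.1, -0.0, -0.8]
opening: 0.039
```

>>> {"op": "apply_moves", "data": {
  "delta_pos": [
    [0.0031, 0.005, 0],
    [0, 0, 0],
    [0, 0, 0],
    [0, 0, 0],
    [0, 0, 0],
    [0, 0, 0]
  ],
  "turn": [0, 0, 0, 0, 0, 0]
}}

```text
time: 39.1
eef_pos: [0.5873, 0.0431, 0.115]
tool_rot: [0.003, 1.0, -0.0, 0.0]
force: [-0.4, -0.2, -0.4]
opening: 0.0389
```

```bash
python3 look.py pics/k5.png scene:347,220,35; python3 - <<'E'
from rel import *
im=np.load("last_scene.npy")
p=im[195:222,333:364].mean(2).astype(int)
print(p)
E
```

```text
39.15 [0.58732331 0.0432204  0.11501257] [ 0.12  0.38 -0.43] [-0.057  0.008 -0.036] 0.03903293096211329
[[ 43  45  45  54  80 113 122 124 124 124 123 124 124 123 123 122 122 124
  122 122 123 121 122 118  97  65  64  66  64  52  47]
 [ 44  53  73  92  98 116 124 123 124 122 123 124 125 123 123 122 123 124
  122 123 125 122 123 117  95  62  80 112 118  96  63]
 [ 47  79 128 156 135 119 122 124 125 125 123 124 124 124 123 123 122 125
  123 122 122 125 121 116  89  61  91 142 166 140  91]
 [ 55 101 158 179 144 118 123 126 126 126 125 126 128 129 129 130 130 126
  128 130 129 136 133 125  88  56  81 137 169 153  98]
 [ 65 109 151 156 127 132 148 153 154 154 154 155 162 166 166 162 164 165
  162 164 168 176 178 159 103  55  70 117 145 136  86]
 [ 70 114 139 138 131 176 215 220 220 220 221 220 224 225 224 223 223 223
  223 224 226 229 227 209 125  56  71 114 135 126  77]
 [ 72 116 138 133 141 214 242 245 245 245 244 243 242 242 242 240 238 243
  245 245 245 245 244 232 147  64  72 117 137 125  74]
 [ 73 117 137 134 150 225 247 249 249 248 244 235 230 229 226 224 228 243
  248 248 248 247 2
[... 1787 characters left out ...]
  158 159 159 158 158 158 157 154 138 126 125 123 121]
 [128 129 142 166 169 163 158 160 159 160 161 160 160 160 160 159 160 160
  161 162 161 160 161 159 160 154 139 128 124 125 125]
 [126 127 139 162 167 164 162 161 161 163 163 161 163 162 161 162 160 160
  161 161 161 162 160 162 159 154 139 125 124 125 127]
 [125 128 138 156 166 165 163 162 163 164 161 162 162 162 162 162 164 162
  164 161 162 161 161 161 161 152 136 126 123 124 125]
 [125 126 133 152 164 164 163 165 162 163 161 162 162 162 163 164 162 161
  162 160 161 162 162 161 161 153 134 125 126 123 124]
 [125 125 130 146 164 163 162 162 162 163 163 163 163 164 165 164 163 164
  161 162 161 163 162 164 161 153 132 124 123 123 123]]
```

View pics/k5.png

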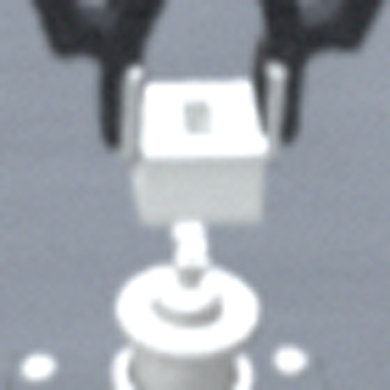

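```bash
python3 - <<'E'
from rel import *
z=.115+.0435
f=cast(S,(347.2,212.35),z); b=cast(S,(347.0,199.4),z); print(f,b,f-b,(f+b)/2)
print(cast(S,(346.9,205.6),z), cast(S,(347.3,205.6),z))
print("expect rim-eef (.0048,-.0010); post scene .5928,.0424")
print(proj(S,[.5873+.0048,.0432-.001,z]))
E
```

```text
[0.61184885 0.04038599 0.1585    ] [0.56898359 0.04507917 0.1585    ] [ 0.04286526 -0.00469318  0.        ] [0.59041622 0.04273258 0.1585    ]
[0.58989432 0.04242488 0.1585    ] [0.58992845 0.04316666 0.1585    ]
expect rim-eef (.0048,-.0010); post scene .5928,.0424
[346.91884463 206.26660194]
```

>>> {"op": "apply_moves", "data": {
  "delta_pos": [
    [0.0012, 0.0003, -0.005],
    [0, 0, -0.005],
    [0, 0, -0.004],
    [0, 0, -0.0015],
    [0, 0, 0],
    [0, 0, 0],
    [0, 0, 0]
  ],
  "turn": [0, 0, 0, 0, 0, 0, 0]
}}

```text
time: 39.85
eef_pos: [0.5889, 0.044, 0.0996]
tool_rot: [0.003, 1.0, -0.0, 0.0]
force: [-0.3, 0.8, -0.4]
opening: 0.0388
```

```bash
cat > kchk.py <<'E'
from rel import *
from station import robot,vision
o=robot.get_obs(); im=vision.read_camera("scene")["pixels"]; np.save("last_scene.npy",im)
e=o["eef_pos"]; z=e[2]+.0435; c=proj(S,[e[0]+.0045,e[1]-.001,z]); u,v=np.round(c).astype(int)
g=im.astype(float).mean(2); G=lambda uu:g[v-14:v+15,uu-1:uu+2].mean(1)
def cross(p,t,k0,step):
    k=k0
    while 0<=k+step<len(p):
        if (p[k]-t)*(p[k+step]-t)<=0: return min(k,k+step)+(t-p[min(k,k+step)])/(p[max(k,k+step)]-p[min(k,k+step)])
        k+=step
# slot along column through centre
p=G(u); s0=14+int(np.argmin(p[11:18]))-3; t=(247+p[s0])/2
a=cross(p,t,s0,-1); b=cross(p,t,s0,1)
q=(G(u-6)+G(u+6))/2; ba=cross(q,(247+124)/2,14,-1); bb=cross(q,(247+165)/2,14,1)
# slot along row
r=g[int(round(v-14+(a+b)/2))-1:int(round(v-14+(a+b)/2))+2].mean(0); l=cross(r,t,u,-1); rr=cross(r,t,u,1)
for n,x,y in(("slot",a,b),("face",ba,bb)):
    A=cast(S,((l+rr)/2,v-14+x),z);B=cast(S,((l+rr)/2,v-14+y),z);M=(A+B)/2
    print(n,round(v-14+x,2),round(v-14+y,2),"len",round(B[0]-A[0],4),"centre",M[:2].round(4),"-eef",(M-e)[:2].round(4),"post-c",(np.array([.5928,.0424])-M[:2]).round(4))
L=cast(S,(l,v),z);R=cast(S,(rr,v),z); print("slot width",R[1]-L[1],"u",l,rr,"y mid",(L[1]+R[1])/2)
print("eef",e.round(4),o["tool_rot"].round(4),o["force"].round(1),o["ft_torque"].round(2))
E
python3 kchk.py;python3 look.py pics/k6.png scene:347,225,25
```

```text
slot 209.89 216.3 len 0.0209 centre [0.5919 0.0434] -eef [ 0.003  -0.0006] post-c [ 0.0009 -0.001 ]
face 206.6 219.59 len 0.0425 centre [0.5916 0.0435] -eef [ 0.0027 -0.0005] post-c [ 0.0012 -0.0011]
slot width 0.010216032059026534 u 344.39778325123154 349.875 y mid 0.04307224169913353
eef [0.5889 0.044  0.0996] [ 2.9e-03  1.0e+00 -0.0e+00  2.0e-04] [-0.3  0.8 -0.4] [ 0.03 -0.03 -0.03]
39.95 [0.58884961 0.04402269 0.09957629] [-0.15  0.27 -0.26] [ 0.008 -0.006 -0.06 ] 0.03870900060295683
```

View pics/k6.png

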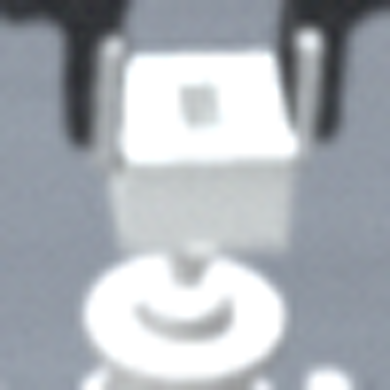

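>>> {"op": "apply_moves", "data": {
  "delta_pos": [
    [0.0001, -0.0004, 0],
    [0, 0, -0.001],
    [0, 0, -0.001],
    [0, 0, -0.001],
    [0, 0, 0],
    [0, 0, 0]
  ],
  "turn": [0, 0, 0, 0, 0, 0]
}}

```text
time: 40.55
eef_pos: [0.5887, 0.0436, 0.0963]
tool_rot: [0.003, 1.0, -0.0, -0.0]
force: [0.0, -0.0, -0.1]
opening: 0.0388
```

```bash
python3 kchk.py
```

```text
slot 211.28 217.75 len 0.0211 centre [0.5919 0.0432] -eef [ 0.0031 -0.0004] post-c [ 0.0009 -0.0008]
face 207.93 221.11 len 0.043 centre [0.5916 0.0432] -eef [ 0.0028 -0.0004] post-c [ 0.0012 -0.0008]
slot width 0.0098849619247737 u 344.2862407862408 349.56825938566556 y mid 0.043015328823698296
eef [0.5887 0.0436 0.0963] [ 0.0029  1.     -0.     -0.    ] [ 0.  -0.  -0.1] [-0.04  0.    0.01]
```

>>> {"op": "apply_moves", "data": {
  "delta_pos": [
    [0.0003, -0.0003, -0.001],
    [0, 0, -0.001],
    [0, 0, -0.001],
    [0, 0, 0]
  ],
  "turn": [0, 0, 0, 0]
}}

```text
time: 41.0
eef_pos: [0.5889, 0.0433, 0.0932]
tool_rot: [0.003, 1.0, 0.0, -0.0]
force: [0.2, 0.2, -0.1]
opening: 0.0385
```

>>> {"op": "apply_moves", "data": {
  "delta_pos": [
    [0, 0, -0.001],
    [0, 0, -0.001],
    [0, 0, 0]
  ],
  "turn": [0, 0, 0]
}}

```text
time: 41.3
eef_pos: [0.5889, 0.0433, 0.0912]
tool_rot: [0.003, 1.0, 0.0, -0.0]
force: [0.0, 0.2, -0.4]
opening: 0.039
```

>>> {"op": "apply_moves", "data": {
  "delta_pos": [
    [0, 0, -0.001],
    [0, 0, -0.001],
    [0, 0, 0]
  ],
  "turn": [0, 0, 0]
}}

```text
time: 41.6
eef_pos: [0.5889, 0.0433, 0.0892]
tool_rot: [0.003, 1.0, -0.0, -0.0]
force: [-0.8, 0.7, -1.6]
opening: 0.0389
```

```bash
python3 -c "
from station import robot
o=robot.get_obs(); print(o['eef_pos'],o['force'].round(2),o['ft_torque'].round(3))"
```

```text
[0.5889305  0.04330038 0.08918714] [-0.81  0.68 -1.63] [ 0.042 -0.022 -0.014]
```

>>> {"op": "apply_moves", "data": {
  "delta_pos": [
    [0, 0, -0.0015],
    [0, 0, -0.0015],
    [0, 0, -0.0015],
    [0, 0, -0.0015],
    [0, 0, 0]
  ],
  "turn": [0, 0, 0, 0, 0]
}}

```text
time: 42.1
eef_pos: [0.5889, 0.0433, 0.0831]
tool_rot: [0.003, 1.0, 0.0, -0.0]
force: [0.2, 0.3, -1.4]
opening: 0.0388
```

>>> {"op": "apply_moves", "data": {
  "delta_pos": [
    [0, 0, -0.0015],
    [0, 0, -0.0015],
    [0, 0, -0.001],
    [0, 0, -0.001],
    [0, 0, 0],
    [0, 0, 0]
  ],
  "turn": [0, 0, 0, 0, 0, 0]
}}

```text
time: 42.7
eef_pos: [0.589, 0.0433, 0.0783]
tool_rot: [0.003, 1.0, -0.0, -0.0]
force: [-0.7, -0.7, -0.6]
opening: 0.0387
```

```bash
python3 look.py pics/k7.png scene:347,235,20
```

```text
42.75 [0.58904144 0.04330719 0.0783678 ] [ 0.82  0.56 -1.18] [-0.071  0.077  0.007] 0.038889836974141646
```

View pics/k7.png

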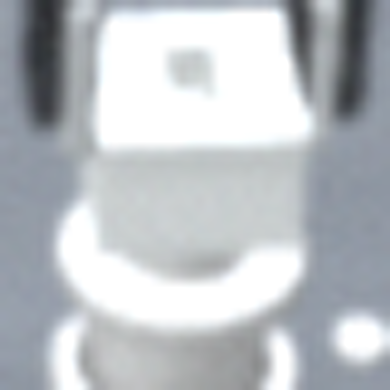

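>>> {"op": "apply_moves", "data": {
  "delta_pos": [
    [0, 0, -0.001],
    [0, 0, -0.001],
    [0, 0, 0],
    [0, 0, 0]
  ],
  "turn": [0, 0, 0, 0]
}}

```text
time: 43.15
eef_pos: [0.5891, 0.0433, 0.0763]
tool_rot: [0.003, 1.0, 0.0, -0.0]
force: [0.2, -0.3, -1.4]
opening: 0.0385
```

>>> {"op": "apply_moves", "data": {
  "delta_pos": [
    [0, 0, -0.001],
    [0, 0, -0.001],
    [0, 0, 0],
    [0, 0, 0]
  ],
  "turn": [0, 0, 0, 0]
}}

```text
time: 43.55
eef_pos: [0.5891, 0.0433, 0.0743]
tool_rot: [0.003, 1.0, -0.0, -0.0]
force: [0.4, -0.4, -0.9]
opening: 0.0386
```

>>> {"op": "apply_moves", "data": {
  "delta_pos": [
    [0, 0, -0.001],
    [0, 0, -0.001],
    [0, 0, 0],
    [0, 0, 0]
  ],
  "turn": [0, 0, 0, 0]
}}

```text
time: 43.95
eef_pos: [0.589, 0.0433, 0.0723]
tool_rot: [0.003, 1.0, 0.0, -0.0]
force: [-0.5, -0.5, -1.8]
opening: 0.0391
```

>>> {"op": "apply_moves", "data": {
  "delta_pos": [
    [0, 0, -0.001],
    [0, 0, -0.001],
    [0, 0, -0.001],
    [0, 0, -0.001],
    [0, 0, 0]
  ],
  "turn": [0, 0, 0, 0, 0]
}}

```text
time: 44.45
eef_pos: [0.5891, 0.0433, 0.0682]
tool_rot: [0.003, 1.0, 0.0, -0.0]
force: [-0.3, 0.4, -1.1]
opening: 0.0386
```

>>> {"op": "apply_moves", "data": {
  "delta_pos": [
    [0, 0, -0.001],
    [0, 0, -0.001],
    [0, 0, -0.001],
    [0, 0, 0]
  ],
  "turn": [0, 0, 0, 0]
}}

```text
time: 44.85
eef_pos: [0.5891, 0.0433, 0.0656]
tool_rot: [0.003, 1.0, -0.0, 0.0]
force: [-1.3, -0.4, 1.0]
opening: 0.0387
```

```bash
python3 look.py pics/k8.png scene:347,235,20
```

```text
44.9 [0.58909503 0.04330956 0.0655634 ] [-0.72  0.43  1.45] [-0.049  0.24  -0.047] 0.03862978159719417
```

View pics/k8.png

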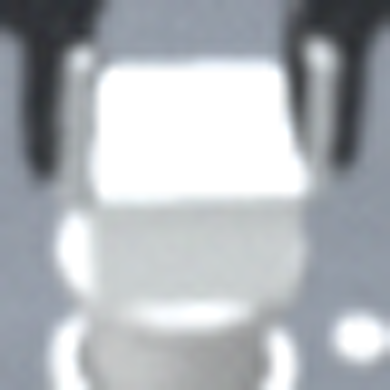

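The keeper is over the head, whose white top fills the slot in the image, and first contact with the washer came at eef z≈0.0656. Now I'll push against the spring in small steps.

>>> {"op": "apply_moves", "data": {
  "delta_pos": [
    [0, 0, -0.001],
    [0, 0, -0.0005],
    [0, 0, -0.0005],
    [0, 0, 0]
  ],
  "turn": [0, 0, 0, 0]
}}

```text
time: 45.3
eef_pos: [0.5891, 0.0433, 0.0638]
tool_rot: [0.003, 1.0, -0.0, 0.0]
force: [-2.3, -0.5, 4.8]
opening: 0.039
```

>>> {"op": "apply_moves", "data": {
  "delta_pos": [
    [0, 0, -0.0007],
    [0, 0, -0.0007],
    [0, 0, -0.0006],
    [0, 0, 0]
  ],
  "turn": [0, 0, 0, 0]
}}

```text
time: 45.7
eef_pos: [0.5891, 0.0433, 0.062]
tool_rot: [0.003, 1.0, -0.0, 0.0]
force: [-2.8, -0.6, 6.0]
opening: 0.0388
```

>>> {"op": "apply_moves", "data": {
  "delta_pos": [
    [0, 0, -0.0007],
    [0, 0, -0.0007],
    [0, 0, -0.0006],
    [0, 0, 0]
  ],
  "turn": [0, 0, 0, 0]
}}

```text
time: 46.1
eef_pos: [0.5891, 0.0433, 0.0602]
tool_rot: [0.003, 1.0, -0.0, 0.0]
force: [-3.0, -1.3, 7.4]
opening: 0.0382
```

>>> {"op": "apply_moves", "data": {
  "delta_pos": [
    [-0.0003, 0, -0.0007],
    [-0.0002, 0, -0.0007],
    [0, 0, -0.0006],
    [0, 0, 0]
  ],
  "turn": [0, 0, 0, 0]
}}

```text
time: 46.5
eef_pos: [0.5892, 0.0433, 0.0584]
tool_rot: [0.003, 1.0, -0.0, 0.001]
force: [-3.0, -0.1, 7.3]
opening: 0.0388
```

>>> {"op": "apply_moves", "data": {
  "delta_pos": [
    [0, 0, -0.0005],
    [0, 0, -0.0005],
    [0, 0, 0]
  ],
  "turn": [0, 0, 0]
}}

```text
time: 46.8
eef_pos: [0.5892, 0.0433, 0.0575]
tool_rot: [0.003, 1.0, -0.0, 0.001]
force: [-3.2, -0.0, 8.9]
opening: 0.0388
```

```bash
python3 look.py pics/k9.png scene:347,235,20
```

```text
46.85 [0.58916709 0.04328587 0.05754515] [-2.98  0.02  9.05] [-0.043  0.6    0.003] 0.03878748744294728
```

View pics/k9.png

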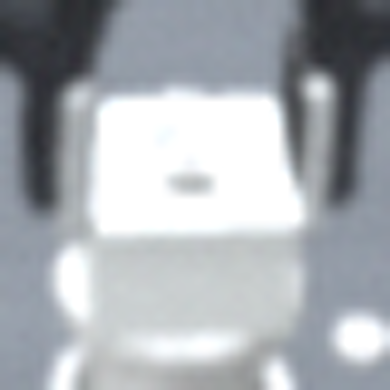

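>>> {"op": "apply_moves", "data": {
  "delta_pos": [
    [-0.0004, 0, -0.0005],
    [-0.0003, 0, -0.0005],
    [0, 0, 0]
  ],
  "turn": [0, 0, 0]
}}

```text
time: 47.15
eef_pos: [0.5892, 0.0433, 0.0568]
tool_rot: [0.003, 1.0, -0.0, 0.001]
force: [-0.9, 0.3, 7.6]
opening: 0.0391
```

>>> {"op": "apply_moves", "data": {
  "delta_pos": [
    [0, 0, -0.0005],
    [0, 0, -0.0005],
    [0, 0, 0]
  ],
  "turn": [0, 0, 0]
}}

```text
time: 47.45
eef_pos: [0.5892, 0.0433, 0.0559]
tool_rot: [0.003, 1.0, -0.0, 0.001]
force: [-2.1, 0.2, 9.3]
opening: 0.0386
```

>>> {"op": "apply_moves", "data": {
  "delta_pos": [
    [0, 0, -0.0005],
    [0, 0, -0.0003],
    [0, 0, 0]
  ],
  "turn": [0, 0, 0]
}}

```text
time: 47.75
eef_pos: [0.5892, 0.0433, 0.0554]
tool_rot: [0.003, 1.0, -0.0, 0.002]
force: [-1.8, -0.1, 12.6]
opening: 0.039
```

>>> {"op": "apply_moves", "data": {
  "delta_pos": [
    [0, 0, -0.0004],
    [0, 0, 0]
  ],
  "turn": [0, 0]
}}

```text
time: 47.95
eef_pos: [0.5893, 0.0433, 0.0554]
tool_rot: [0.003, 1.0, -0.0, 0.002]
force: [-4.2, 0.1, 14.0]
opening: 0.0389
```

>>> {"op": "apply_moves", "data": {
  "delta_pos": [
    [0, 0, -0.0004],
    [0, 0, 0]
  ],
  "turn": [0, 0]
}}

```text
time: 48.15
eef_pos: [0.5892, 0.0433, 0.0554]
tool_rot: [0.003, 1.0, -0.0, 0.002]
force: [-4.7, 0.7, 17.0]
opening: 0.0387
```

```bash
python3 look.py pics/k10.png scene:347,237,20
```

```text
48.2 [0.58926401 0.04327163 0.0554048 ] [-5.06  0.51 17.53] [0.009 1.056 0.026] 0.03873721530749192
```

View pics/k10.png

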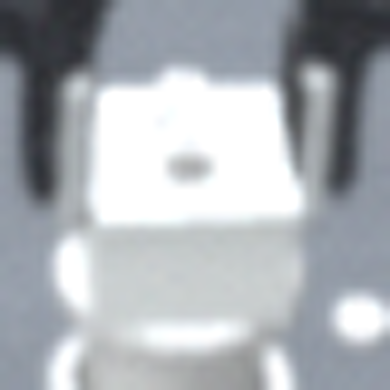

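It has bottomed: z stays at 0.0554 while the force climbs to 17 N, a push depth of about 10 mm as predicted. I'll back off about 1 mm, inside the 3 mm window, and turn.

>>> {"op": "apply_moves", "data": {
  "delta_pos": [
    [0, 0, 0.0012],
    [0, 0, 0.0006],
    [0, 0, 0]
  ],
  "turn": [0, 0, 0]
}}

```text
time: 48.5
eef_pos: [0.5892, 0.0433, 0.0562]
tool_rot: [0.003, 1.0, -0.0, 0.001]
force: [-1.3, 0.1, 9.1]
opening: 0.0386
```

>>> {"op": "apply_moves", "data": {
  "delta_pos": [
    [0, 0, 0],
    [0, 0, 0],
    [0, 0, 0],
    [0, 0, 0]
  ],
  "turn": [-0.05, -0.1, -0.1, 0]
}}

```text
time: 48.9
eef_pos: [0.5892, 0.043, 0.0561]
tool_rot: [0.128, 0.992, -0.0, 0.001]
force: [-1.7, -1.0, 8.1]
opening: 0.0388
```

```bash
python3 look.py pics/k11.png scene:347,237,20
```

```text
48.95 [0.58920808 0.04304099 0.05603428] [-2.42 -0.42  9.01] [-0.111  0.45  -0.094] 0.038678165373635866
```

View pics/k11.png

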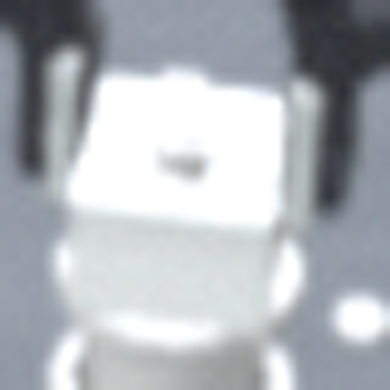

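The keeper has turned 14° with almost no resisting torque, so I'll continue.

>>> {"op": "apply_moves", "data": {
  "delta_pos": [
    [0, 0, 0],
    [0, 0, 0],
    [0, 0, 0],
    [0, 0, 0],
    [0, 0, 0],
    [0, 0, 0]
  ],
  "turn": [-0.1, -0.12, -0.12, -0.12, -0.12, 0]
}}

```text
time: 49.55
eef_pos: [0.5892, 0.043, 0.056]
tool_rot: [0.407, 0.914, 0.0, 0.001]
force: [-2.3, 0.4, 9.2]
opening: 0.0392
```

>>> {"op": "apply_moves", "data": {
  "delta_pos": [
    [0, 0, 0],
    [0, 0, 0],
    [0, 0, 0],
    [0, 0, 0],
    [0, 0, 0],
    [0, 0, 0],
    [0, 0, 0],
    [0, 0, 0]
  ],
  "turn": [-0.12, -0.12, -0.12, -0.12, -0.12, -0.12, -0.02, 0]
}}

```text
time: 50.35
eef_pos: [0.5889, 0.0426, 0.0559]
tool_rot: [0.709, 0.705, 0.0, 0.001]
force: [-2.6, -1.3, 8.5]
opening: 0.039
```

```bash
python3 look.py pics/k12.png scene:347,237,20
```

```text
50.4 [0.58895885 0.04258021 0.05595839] [-1.82 -1.85  9.02] [-0.41   0.612  0.029] 0.03852989845673138
```

View pics/k12.png

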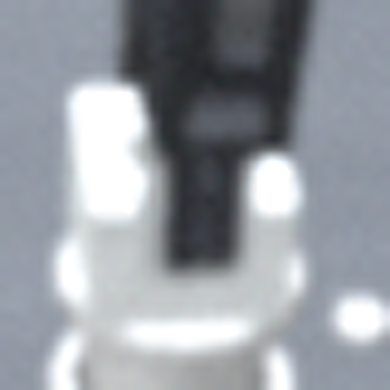

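>>> {"op": "apply_moves", "data": {
  "delta_pos": [
    [0, 0, 0.001],
    [0, 0, 0.001],
    [0, 0, 0]
  ],
  "turn": [0, 0, 0]
}}

```text
time: 50.7
eef_pos: [0.5889, 0.0426, 0.0578]
tool_rot: [0.709, 0.705, 0.0, 0.001]
force: [-2.2, -1.8, 7.8]
opening: 0.0388
```

>>> {"op": "apply_moves", "data": {
  "delta_pos": [
    [0, 0, 0],
    [0, 0, 0],
    [0, 0, 0],
    [0, 0, 0],
    [0, 0, 0]
  ],
  "turn": [0, 0, 0, 0, 0],
  "jaw": 75
}}

```text
time: 51.2
eef_pos: [0.5878, 0.0434, 0.0564]
tool_rot: [0.709, 0.705, -0.0, -0.0]
force: [-0.3, 0.2, -0.3]
opening: 0.0603
```

>>> {"op": "apply_moves", "data": {
  "delta_pos": [
    [0, 0, 0.005],
    [0, 0, 0.015],
    [0, 0, 0.03],
    [0, 0, 0.04],
    [0, 0, 0.04],
    [-0.03, -0.03, 0.02],
    [-0.03, -0.035, 0.01],
    [-0.03, -0.035, 0],
    [-0.03, -0.035, 0],
    [0, 0, 0]
  ],
  "turn": [0, 0, 0, 0, 0, 0, 0, 0, 0, 0]
}}

```text
time: 52.2
eef_pos: [0.4648, -0.0947, 0.2172]
tool_rot: [0.711, 0.703, -0.001, 0.0]
force: [-0.4, 0.2, -0.3]
opening: 0.0601
```

```bash
python3 look.py pics/f1.png scene:347,237,25 top:305,236,25
```

```text
52.3 [ 0.46769814 -0.09244912  0.21726027] [0.1  0.39 0.49] [-0.044  0.03   0.003] 0.06026575564065709
```

View pics/f1.png

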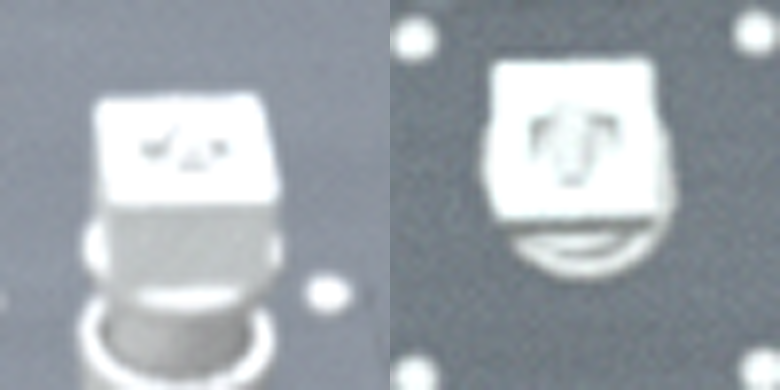

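```bash
python3 - <<'E'
from rel import *
s=np.load("last_scene.npy"); t=np.load("last_top.npy")
def face(im,box,th):
    a,b,e,f=box; G=up(im,box); m=(G>th).astype(np.uint8)
    cs,_=cv2.findContours(m,cv2.RETR_EXTERNAL,cv2.CHAIN_APPROX_NONE); q=max(cs,key=cv2.contourArea)
    h=cv2.convexHull(q); M=cv2.moments(h); c=(np.array([M["m10"],M["m01"]])/M["m00"]+.5)/10-.5+[a,b]
    return c,cv2.minAreaRect(q)
for th in(215,225,235):
    cs,rs=face(s,(330,222,364,254),th); ct,rt=face(t,(290,212,320,242),th)
    print(th,cs,ct,rt[1],rt[2])
    for z in(.094,.098,.102,.106,.109):
        A=cast(S,cs,z);B=cast(T,ct,z); print(z,A[:2].round(4),B[:2].round(4),(A-B)[:2].round(4))
print("want scene-top =",.5928-.5867,.0424-.0414)
E
```

```text
215 [345.36172584 230.87209612] [302.96457418 228.42730687] (185.0, 202.0) 90.0
0.094 [0.5817 0.0437] [0.5892 0.0415] [-0.0075  0.0022]
0.098 [0.587  0.0429] [0.5884 0.0413] [-0.0013  0.0016]
0.102 [0.5924 0.0421] [0.5875 0.0411] [0.0048 0.001 ]
0.106 [0.5977 0.0413] [0.5867 0.0409] [0.011  0.0004]
0.109 [0.6017 0.0407] [0.5861 0.0408] [ 0.0156 -0.0001]
225 [345.36055257 230.86984895] [302.82719796 228.41899868] (179.0, 193.0) 90.0
0.094 [0.5817 0.0437] [0.5892 0.0418] [-0.0075  0.002 ]
0.098 [0.587  0.0429] [0.5884 0.0416] [-0.0014  0.0013]
0.102 [0.5924 0.0421] [0.5876 0.0414] [0.0048 0.0007]
0.106 [0.5977 0.0413] [0.5867 0.0412] [0.011  0.0001]
0.109 [0.6017 0.0407] [0.5861 0.041 ] [ 0.0156 -0.0004]
235 [345.39319798 230.80971237] [306.37327824 236.60730028] (5.0, 28.0) 90.0
0.094 [0.5815 0.0438] [0.5722 0.0349] [0.0093 0.0089]
0.098 [0.5868 0.043 ] [0.5714 0.0347] [0.0154 0.0083]
0.102 [0.5922 0.0422] [0.5707 0.0346] [0.0215 0.0076]
0.106 [0.5975 0.0414] [0.5699 0.0344] [0.0276 0.007 ]
0.109 [0.6015 0.0407] [0.5694 0.0343] [0.0321 0.0065]
want scene-top = 0.006099999999999994 0.0010000000000000009
```

Checks before handing in:
- The keeper's top face is at z≈0.1028, so its underside is at about 0.074, below 0.0785.
- Its centre is within about 1 mm of the shaft in both views.
- Its slot lies crosswise to the head.

```bash
python3 - <<'E'
from station import vision,workorder
import numpy as np,cv2,pickle
c0=pickle.load(open("c0.pkl","rb"))
im=vision.read_camera("scene")["pixels"]
d=cv2.absdiff(im,c0["scene"]["pixels"]).max(2)
for n,(a,b,e,f) in dict(hammer=(455,245,530,350),brush=(250,290,290,390),offcut=(355,305,395,365)).items(): print(n,"changed px",(d[b:f,a:e]>40).sum())
print(workorder.job_done())
E
```

```text
hammer changed px 0
brush changed px 0
offcut changed px 0
the job is handed in; nothing more can be done
None
```

The roller post is assembled and handed in at about 52 s. The spacer is on the bearing, the washer is on the spacer, and the keeper is locked crosswise under the T-head. `job_done()` reports no verdict, so I don't know the score.

**How it went:** I centred each part in the gripper by gripping it twice at 90°, then lowered it over the head in small steps with no noticeable contact. I pushed the keeper down about 10 mm until it bottomed on the shoulder. The highest force I read was about 17.5 N. I backed off 1 mm, turned it 90° and released it.

**Last checks:**
- **Position:** the keeper's top is at about 103 mm and its underside at about 74 mm (limit 78.5). It is within about 1 mm of the shaft axis in both views.
- **Lock:** the slot lies across the head, about 90° from post x.
- **Bystanders:** the hammer, brush and offcut show no changed pixels.
- **Not checked:** I could not measure the head's pressing force directly. I infer it from the keeper's height, which is where the head's underside should be.

**Disagreements found along the way:**
- **Tool height:** the TCP z reading was about 27 mm lower than the real fingertips. I worked from what the images and contact showed instead.
- **Camera offset:** the scene camera placed points 5–6 mm farther in x than the top camera and the robot. I aligned by relative measurements instead.
- **Keeper x position:** the image and the robot disagreed by about 1.7 mm, so I aimed midway. It went on, though with a few newtons of side force while I pushed it down.

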